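# Clamp a row of seaweed specimen blocks in the imaging holder

## Robot

A 7-joint arm with a two-finger parallel gripper is mounted at the origin on the work surface. World frame = base frame: x ahead of the robot, y to its left, z up, the work surface at z = 0. Lengths are in m, angles in rad, forces in N, time in s.
With the tool pointing down it reaches from about 0.4 to 0.85 m from the base axis. Payload 4.5 kg.
Tool frame: the origin (TCP) lies between the finger pads, 19 mm behind the fingertips; this is the grasp point; z points along the fingers, y is the line along which they close (so a half turn about z gives the same grasp; the last joint's range is limited). The gripper opens to 88 mm and grips with 3 to 60 N. Pads are 18 mm wide; open, the fingers measure 123 mm over their backs; the gripper's body (75 mm by 187 mm) begins 45 mm behind the grasp point.
Start: joints at [1.165, 0.689, -0.195, 1.565, 0.157, 0.902, -0.215], TCP at [0.266, -0.566, 0.257] pointing down, gripper open.
Joint ranges: [-3.01, 3.01], [-0.46, 2.08], [-1.47, 1.51], [0.13, 2.56], [-1, 4.14], [0.04, 2.09], [-2.66, 2.66]. Speed limits (rad/s): [2.57, 2.57, 3.14, 3.14, 3.14, 3.14, 3.14].

## Interface

Orientations are given as a unit quaternion [x, y, z, w].
In Python, from plant import r gives the robot as it stands.
- The arm moves only by the tool step_arm, never from a script. Its argument "motion" is a list of rows, each an object with "dp": the shift along the tool's x, y, z in mm, a list of three; "twist": the turn, a rotation vector about the tool's x, y, z in rad, a list of three; "hand": the opening, from -1 (shut) to 1 (fully open). In form: [{"dp": [dx, dy, dz], "twist": [rx, ry, rz], "hand": hand}, ...]. A call has 1 to 5 rows; each row is the pose to reach, as a shift and turn from the pose commanded when the call began, along the tool's axes at that moment; what a row does not reach only later rows make up. A row lasts 1/8 s, in which the tool goes at most 62.5 mm and 10.7 degrees, less where a joint would pass 70% of its speed; a pose out of reach is approached as far as the arm can. A call with a gripper value outside its range is refused whole. The fingers move at their own pace and stop on an object; "force" is the grip in N (left out, the last holds). Time passes only in rows, so rows that repeat a pose let the fingers close. It gives the time, the measured TCP pose, the force, the opening and the grip force at its end, in the units of the state.
- r.get_state(): the state, without advancing time (a new reading comes with each control period).
- r.snapshot(name): name is "side" or "top" or "wrist"; returns a dict with "pixels" (400x640x3 uint8, red, green, blue), "depth" (400x640 float32, m along the optical axis (not along the pixel's ray), 0 where there is no reading), "fx", "fy", "cx", "cy" (pixels), "xyz" and "orientation" of the camera in the world; the wrist camera has in their place "mount" (4x4, takes a point from camera to tool coordinates, whose origin is the TCP and whose axes are the flange's). Camera axes: x right, y down, z forward; pixel columns grow to the right and rows downward; lengths in m; the calibration is good to about 2 mm. The wrist camera is an equidistant fisheye: a pixel r from the principal point sees the ray r / f radians off the axis. A picture is of the moment at which its call begins: read the wrist's pose just before it.
- r.finish_job(): hands the job in; it is judged then, once.
Trained networks look in the newest picture that a camera, given by its name, has taken for a name from the list of things; names that differ only in an ending like _2 or _b are one class to them, and where a whole thing is asked for, a point or a joint stands for the part that bears it (a point fixed in the world has none). Each returns a list of dicts, best first, with "score" (0 to 1); they miss things now and then, are a little off and sometimes report something else, mostly with a low value. They report only what shows in the picture. A call takes as long as a camera call. They do not tell look-alikes from the thing itself.
- r.search_frame(camera, thing): "at" ([x, y, z] in m, in the coordinates of the camera as it stood for that picture, good to about 4 mm: the middle of the surface that is visible of it).
The state is a dict: "clock": time; "q": joint angles; "qd": joint speeds; "joint_torque": joint torques, N m; "tool_pos": TCP position; "eef_rot": TCP orientation; "contact_force": force on the tool from outside, world axes, zero at the start; "moment": the same for the moment, N m; "opening": opening from 0.0 (shut) to 1.0 (fully open); "finger_force": force on a finger pad.
Only numpy, scipy, OpenCV 4.12 (cv2) and the standard library are available. Lean on these libraries where they do the work, as an engineer would, in place of code of your own. Each camera call takes 0.05 s, during which the arm holds its last target. There are 200 camera calls.

## Task

Set up the imaging holder for the next photograph: free the follower by its red clamp knob, slide it right back, and move the blue spacer left by the last job out of the channel into the shallow white tray. Lay every seaweed specimen block on the bench flat in the channel, frond up and with its 60 mm side across the channel, then slide the follower up until you feel it has closed the gaps and is pressing the whole row firmly against the end stop, its sprung pad clearly squeezed but not all the way in, and turn the knob to lock it there. Leave the dish, the jar and the brush alone.

Things in the scene. Friction and masses are not known exactly. Their poses are not given: they have to be found in the camera images.
- holder: imaging holder fixed to the bench: grey plate 100 mm (x) by 350 mm (y), 12 mm thick (= height of the channel floor), with a channel along its y, 66 mm wide between aluminium fences 8 mm high, 5 mm thick. Origin: on the bench under the channel's centre line; the plate runs from y = -160 to +190 mm. +y points to the end stop, x across the channel. Place and yaw vary
- endstop: fixed aluminium end stop closing the channel's +y end, 30 mm high; origin at the foot of the face that the row is pressed against, on the channel floor, 170 mm along y from the holder's origin; axes as the holder's. A steel brake strip 12 mm wide lies in a groove of the channel floor, 1 mm below it; leave it there
- follower (a joint): black sliding block (62 mm across, 60 mm long, top 26 mm above the channel floor) carrying knob and pad. m: 0 = right back (knob axis at y = -114 mm in the holder's frame), grows towards the end stop, to 0.17. Free, it slides with about 1.5 N of drag and a squeezed pad pushes it back; clamped it resists some 30 N. Starts clamped, part of the way along
- pad (a joint): orange sprung pad (face 56 by 20 mm, 4 to 24 mm above the channel floor) on the follower's end-stop side. m: 0 = free, face 50 mm ahead of the knob's axis; grows as it is squeezed in, 0.012 = all the way. Spring 1.5 N per mm, no preload. Loose blocks take up to about 5 N to push along; only when the row is closed up against the end stop does the force rise further
- pad_face (a point): where the centre of the pad's face is when the pad is free: 50 mm towards the end stop from the knob's axis, 14 mm above the channel floor; moves with the follower
- knob (a joint): red clamp knob on the follower, vertical axis: bar 44 mm long, 13 mm wide, 30 mm high (30 to 60 mm above the channel floor). rad: 0 = free, bar across the channel (along the holder's x); grows clockwise seen from above; bites from about 0.7, full at 1.4 (end of travel 1.45), bar then nearly along the channel. Turns with 0.15 to 0.25 N m, stays where it is left. Starts locked
- knob_grip (a point): on the knob's axis, 48 mm above the channel floor: where the TCP grips the bar; moves with the follower; its axes are the holder's and do not turn with the knob
- spacer: blue spacer left in the channel beside the end stop: 60 mm (x) by 50 mm (y), 24 mm thick, about 120 g; origin at the centre of its underside
- tray: shallow white tray fixed to the bench, outside 170 mm (x) by 110 mm (y), 14 mm high, walls 4 mm, floor 4 mm thick; origin at the centre of its underside
- block_1: specimen block: flat wooden block with a white card on top bearing a pressed dark red seaweed frond, 60 mm along its x, 34 mm along its y, 24 mm thick, about 90 g; starts lying flat on the bench, frond up. Origin: centre of its underside, z up out of the frond face. Not in every start (then None).
- block_2: specimen block: flat wooden block with a white card on top bearing a pressed green seaweed frond, 60 mm along its x, 38 mm along its y, 24 mm thick, about 90 g; starts lying flat on the bench, frond up. Origin: centre of its underside, z up out of the frond face. Not in every start (then None).
- block_3: specimen block: flat wooden block with a white card on top bearing a pressed brown seaweed frond, 60 mm along its x, 42 mm along its y, 24 mm thick, about 90 g; starts lying flat on the bench, frond up. Origin: centre of its underside, z up out of the frond face. Not in every start (then None).
- block_4: specimen block: flat wooden block with a white card on top bearing a pressed pink-red seaweed frond, 60 mm along its x, 42 mm along its y, 24 mm thick, about 90 g; starts lying flat on the bench, frond up. Origin: centre of its underside, z up out of the frond face. Not in every start (then None).
- block_5: specimen block: flat wooden block with a white card on top bearing a pressed yellow-brown seaweed frond, 60 mm along its x, 46 mm along its y, 24 mm thick, about 90 g; starts lying flat on the bench, frond up. Origin: centre of its underside, z up out of the frond face. Not in every start (then None).
- dish: shallow glass dish, 90 mm wide, 18 mm high; bystander, leave alone; origin under its centre
- jar: amber jar, 52 mm wide, 80 mm high; bystander, leave alone; origin under its centre
- brush: brush 150 mm long lying on the bench; bystander, leave alone; origin under its middle
Things that resemble listed ones, but are neither listed nor needed, are in the scene too. Of the things like the spacer, leave any that is orange, purple or turquoise; of the rest the larger one is meant.

How it is judged:
By the outcome, as a careful person would: the job done as asked, in the order asked, and still so for the second after the job is handed in, with the robot touching nothing.
Of block_1, block_2, block_3, block_4, block_5 only 3 to 5 are there at a start; the rules pass over those that are not, and their reading is None.
At some moment in a run one of block_1, block_2, block_3, block_4, block_5 may be knocked a few centimetres aside while the robot is not near it.
Once in a run the grip may slacken for a moment while it holds something.
It also fails if it takes over 210 s, if anything falls off the work surface, if the arm or the gripper's body presses on something with over 40 N, if the wrist force passes 120 N, or if a joint passes its speed limit or range.

## Working session

There is one attempt and no reset: what is moved stays moved. The work goes in short steps, Python scripts to look and compute and a tool call to move; the robot and the scene stay as the last step left them, time stands still between calls to the robot, and variables do not carry over. Pictures are saved under pics/ and viewed, at most 14 in all, crops included, and the job is handed in when it is done.

Besides the shell and the picture viewer there is one more tool, called after "Emit:" as a command line: name --argument value ..., lists and objects as JSON in quotes. step_arm: Moves the arm, as the interface text tells. Its arguments: {"type":"object","properties":{"motion":{"type":"array"},"force":{"type":"number"}},"required":["motion"]}

```bash
ls; mkdir -p pics; python3 - <<'E'
from plant import r
import cv2, numpy as np
s=r.get_state(); print({k:np.round(v,3) for k,v in s.items()})
for n in ("top","side"):
    d=r.snapshot(n); cv2.imwrite(f"pics/{n}0.png",d["pixels"][:,:,::-1])
    print(n,d["fx"],d["fy"],d["cx"],d["cy"],d["xyz"],d["orientation"])
d=r.snapshot("wrist"); print(d["fx"],d["cx"],d["cy"],np.round(d["mount"],4))
E
```

```text
pics
{'clock': np.float64(0.0), 'q': array([ 1.165,  0.69 , -0.194,  1.566,  0.157,  0.903, -0.215]), 'qd': array([-0.001,  0.002, -0.001, -0.   , -0.   ,  0.002, -0.001]), 'joint_torque': array([-0.0000e+00, -5.2756e+01, -1.2670e+00, -1.5343e+01, -5.3000e-02,
        7.0000e-03,  0.0000e+00]), 'tool_pos': array([ 0.266, -0.565,  0.257]), 'eef_rot': array([ 0.976,  0.218, -0.   , -0.001]), 'contact_force': array([ 0.061, -0.251,  0.211]), 'moment': array([-0.008, -0.002, -0.007]), 'finger_force': np.float64(0.0), 'opening': np.float64(1.002)}
top 502.48530132359 502.48530132359 315.1100000204613 194.90391253160496 [ 0.44951413 -0.02186266  1.62714931] [ 0.71522905 -0.69686943  0.04166692 -0.0329282 ]
side 372.47612066508344 372.47612066508344 326.9583669319598 206.62146280598654 [0.17710763 0.54332396 0.70220308] [-0.28216035  0.86620718 -0.39065819  0.13212435]
309.70691628693146 321.2900817682394 202.21600625551363 [[-5.000e-04 -9.476e-01 -3.195e-01  8.330e-02]
 [ 1.000e+00 -5.000e-04 -1.000e-04 -3.000e-04]
 [-1.000e-04 -3.195e-01  9.476e-01 -1.287e-01]
 [ 0.000e+00  0.000e+00  0.000e+00  1.000e+00]]
```

View pics/top0.png

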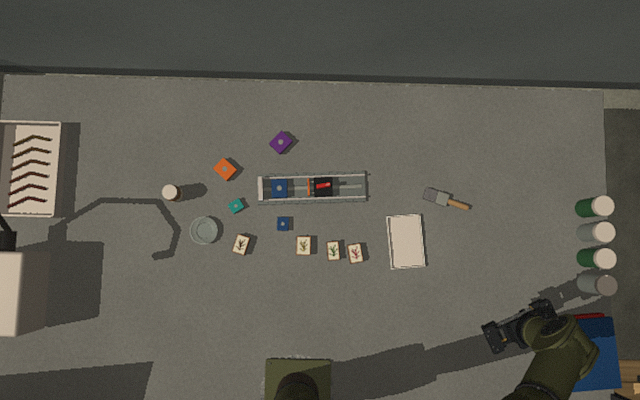

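View pics/side0.png

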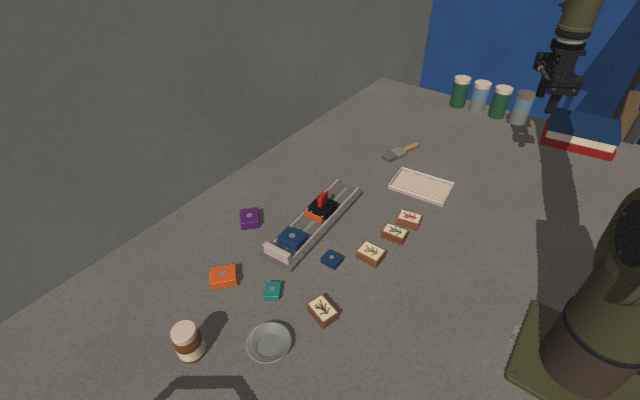

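```bash
cat > h.py <<'E'
from plant import r
import cv2, numpy as np
from scipy.spatial.transform import Rotation as R
def snap(n):
    """picture plus camera-to-world (R,t)"""
    s=r.get_state(); d=r.snapshot(n)
    if n=="wrist":
        T=np.eye(4); T[:3,:3]=R.from_quat(s["eef_rot"]).as_matrix(); T[:3,3]=s["tool_pos"]; d["T"]=T@d["mount"]
    else:
        T=np.eye(4); T[:3,:3]=R.from_quat(d["orientation"]).as_matrix(); T[:3,3]=d["xyz"]; d["T"]=T
    d["n"]=n; return d
def w(d,p): return d["T"][:3,:3]@np.array(p)+d["T"][:3,3]
def rays(d,uv):
    uv=np.atleast_2d(uv).astype(float); x=(uv[:,0]-d["cx"])/d["fx"]; y=(uv[:,1]-d["cy"])/d["fy"]
    if d["n"]!="wrist": v=np.c_[x,y,np.ones(len(x))]
    else:
        th=np.hypot(x,y)+1e-9; v=np.c_[x/th*np.sin(th),y/th*np.sin(th),np.cos(th)]
    return v@d["T"][:3,:3].T
def at_z(d,uv,z):
    v=rays(d,uv); o=d["T"][:3,3]; return o+v*((z-o[2])/v[:,2])[:,None]
def proj(d,P):
    p=(np.atleast_2d(P)-d["T"][:3,3])@d["T"][:3,:3]
    if d["n"]!="wrist": return np.c_[p[:,0]/p[:,2]*d["fx"]+d["cx"],p[:,1]/p[:,2]*d["fy"]+d["cy"]]
    rr=np.hypot(p[:,0],p[:,1])+1e-12; th=np.arctan2(rr,p[:,2]); return np.c_[p[:,0]/rr*th*d["fx"]+d["cx"],p[:,1]/rr*th*d["fy"]+d["cy"]]
def ortho(d,x0,x1,y0,y1,z,res=0.0005):
    """rectified picture at height z: column = (y1-y)/res, row = (x1-x)/res"""
    X,Y=np.meshgrid(np.arange(x1,x0,-res),np.arange(y1,y0,-res),indexing="ij")
    uv=proj(d,np.c_[X.ravel(),Y.ravel(),np.full(X.size,z)]).astype(np.float32).reshape(X.shape+(2,))
    return cv2.remap(d["pixels"],uv[...,0],uv[...,1],cv2.INTER_LINEAR)
def yaw(s=None):
    m=R.from_quat((s or r.get_state())["eef_rot"]).as_matrix(); return np.arctan2(m[1,0],m[0,0])
def plan(x,y,z,yw=None,sym=True):
    """move to x,y,z with tool x axis at world yaw yw (mod pi if sym)"""
    s=r.get_state(); m=R.from_quat(s["eef_rot"]).as_matrix()
    dp=m.T@(np.array([x,y,z])-s["tool_pos"])*1000
    rv=np.zeros(3)
    if yw is not None:
        a=yw-yaw(s); a=(a+np.pi/2)%np.pi-np.pi/2 if sym else (a+np.pi)%(2*np.pi)-np.pi
        t=R.from_euler("z",yaw(s)+a)*R.from_quat([1,0,0,0]); rv=(R.from_matrix(m).inv()*t).as_rotvec()
    print("dp",np.round(dp,1),"twist",np.round(rv,3),"tcp",np.round(s["tool_pos"],4),"yaw",round(yaw(s),3),"q7",round(s["q"][6],2))
def found(d,*names):
    for k in names:
        for o in r.search_frame(d["n"],k)[:7]:
            print(k,round(o["score"],2),np.round(w(d,o["at"]),3),np.round(proj(d,w(d,o["at"]))[0]))
E
python3 - <<'E'
from h import *
d=snap("top")
found(d,"holder","endstop","knob","pad","spacer","tray","block_1","dish","jar","brush")
cv2.imwrite("pics/top1.png",cv2.resize(d["pixels"][120:280,150:400],None,fx=3.2,fy=3.2,interpolation=cv2.INTER_CUBIC)[:,:,::-1])
E
```

```text
holder 0.94 [ 0.643 -0.042  0.011] [316. 188.]
holder 0.62 [ 0.455 -0.007  0.026] [304. 246.]
pad 0.73 [ 0.643 -0.042  0.01 ] [316. 188.]
spacer 0.61 [0.528 0.063 0.014] [282. 223.]
spacer 0.57 [0.697 0.253 0.024] [225. 169.]
spacer 0.52 [0.638 0.074 0.036] [280. 188.]
spacer 0.51 [0.789 0.076 0.024] [281. 142.]
spacer 0.44 [0.581 0.211 0.021] [237. 205.]
tray 0.77 [ 0.48  -0.338  0.004] [407. 241.]
block_1 0.81 [ 0.439 -0.171  0.023] [355. 253.]
block_1 0.76 [ 0.451 -0.095  0.024] [331. 248.]
block_1 0.74 [ 0.456 -0.007  0.026] [304. 246.]
block_1 0.57 [0.457 0.191 0.024] [241. 244.]
dish 0.76 [0.498 0.316 0.01 ] [203. 230.]
jar 0.82 [0.609 0.399 0.081] [173. 192.]
brush 0.93 [ 0.622 -0.447  0.015] [441. 198.]
```

View pics/top1.png

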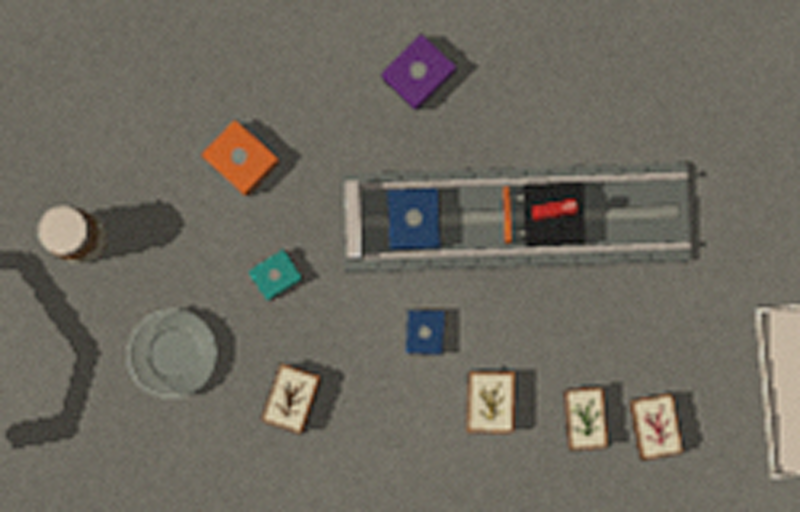

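```bash
python3 -c "
from h import *
plan(0.62,0.0,0.27,np.pi/2)"
```

```text
dp [ 561.  -361.   -12.6] twist [ 0.     0.    -1.131] tcp [ 0.2661 -0.5655  0.2575] yaw 0.44 q7 -0.22
```

Emit:
step_arm --motion '[{"dp": [49,-31,0],"twist": [0,0,0],"hand": 1},{"dp": [98,-62,0],"twist": [0,0,0],"hand": 1},{"dp": [147,-93,0],"twist": [0,0,0],"hand": 1},{"dp": [196,-124,0],"twist": [0,0,0],"hand": 1},{"dp": [245,-155,0],"twist": [0,0,0],"hand": 1}]'

```text
clock: 1.32
tool_pos: [0.4228, -0.3194, 0.2577]
eef_rot: [0.976, 0.218, 0.0, 0.0]
contact_force: [2.0, -0.5, 0.6]
opening: 1.004
finger_force: 0.0
```

Emit:
step_arm --motion '[{"dp": [49,-31,0],"twist": [0,0,0],"hand": 1},{"dp": [98,-62,0],"twist": [0,0,0],"hand": 1},{"dp": [147,-93,0],"twist": [0,0,0],"hand": 1},{"dp": [196,-124,0],"twist": [0,0,0],"hand": 1},{"dp": [245,-155,0],"twist": [0,0,0],"hand": 1}]'

```text
clock: 1.95
tool_pos: [0.5785, -0.0748, 0.2576]
eef_rot: [0.976, 0.218, 0.0, 0.0]
contact_force: [-0.2, 0.5, 0.1]
opening: 0.998
finger_force: 0.0
```

Emit:
step_arm --motion '[{"dp": [70,-50,-12],"twist": [0,0,-0.9],"hand": 1},{"dp": [70,-50,-12],"twist": [0,0,-0.9],"hand": 1},{"dp": [70,-50,-12],"twist": [0,0,-0.9],"hand": 1},{"dp": [70,-50,-12],"twist": [0,0,-0.9],"hand": 1},{"dp": [70,-50,-12],"twist": [0,0,-0.9],"hand": 1}]'

```text
clock: 2.58
tool_pos: [0.6196, -0.0014, 0.2694]
eef_rot: [0.782, 0.623, -0.0, 0.0]
contact_force: [-0.1, 0.2, 0.4]
opening: 1.002
finger_force: 0.0
```

Emit:
step_arm --motion '[{"dp": [0,0,0],"twist": [0,0,-0.2],"hand": 1},{"dp": [0,0,0],"twist": [0,0,-0.23],"hand": 1},{"dp": [0,0,0],"twist": [0,0,-0.23],"hand": 1}]'

```text
clock: 2.95
tool_pos: [0.6195, -0.0015, 0.2694]
eef_rot: [0.708, 0.706, -0.0, -0.0]
contact_force: [0.1, -0.0, 0.0]
opening: 1.0
finger_force: 0.0
```

```bash
python3 - <<'E'
from h import *
s=r.get_state(); print(np.round(s["tool_pos"],4),np.round(s["eef_rot"],4),yaw(s),np.round(s["q"],2))
d=snap("wrist"); np.savez("w0.npz",**{k:d[k] for k in ("pixels","depth","T","fx","fy","cx","cy","n")})
found(d,"holder","endstop","knob","pad","spacer","block_1")
cv2.imwrite("pics/w0.png",d["pixels"][:,:,::-1])
E
```

```text
[ 0.6195 -0.0015  0.2694] [ 0.7083  0.7059 -0.     -0.    ] 1.5673445499395426 [ 0.18  0.69 -0.45  1.56  0.34  0.97 -0.38]
holder 0.58 [ 0.638 -0.014  0.015] [336. 178.]
holder 0.54 [ 0.446 -0.091  0.027] [197. 236.]
endstop 0.73 [ 0.446 -0.093  0.026] [198. 236.]
knob 0.61 [ 0.642 -0.061  0.073] [341. 230.]
pad 0.74 [ 0.642 -0.062  0.07 ] [342. 230.]
pad 0.62 [ 0.643 -0.021  0.041] [341. 188.]
spacer 0.9 [0.638 0.076 0.037] [337. 107.]
spacer 0.88 [0.528 0.059 0.017] [248. 122.]
spacer 0.81 [0.58  0.205 0.013] [289.   7.]
spacer 0.63 [0.784 0.079 0.025] [452. 110.]
block_1 0.81 [ 0.461 -0.     0.028] [199. 172.]
block_1 0.68 [0.463 0.19  0.021] [196.  25.]
block_1 0.55 [ 0.446 -0.098  0.025] [198. 239.]
block_1 0.54 [ 0.416 -0.151  0.023] [187. 270.]
```

View pics/w0.png

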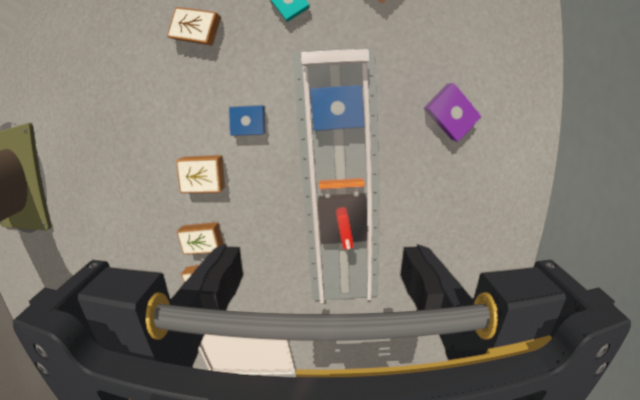

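```bash
cat >> h.py <<'E'
def cloud(d):
    """world points (h,w,3) from depth"""
    hh,ww=d["depth"].shape; u,v=np.meshgrid(np.arange(ww),np.arange(hh))
    ry=rays(d,np.c_[u.ravel(),v.ravel()]); c=ry@d["T"][:3,2]
    P=d["T"][:3,3]+ry/c[:,None]*d["depth"].reshape(-1,1); P[d["depth"].ravel()==0]=np.nan
    return P.reshape(hh,ww,3)
def rects(d,z0,z1,box,minpx=40):
    """connected flat regions of height z0..z1 inside box x0,x1,y0,y1: centre, size long/short, angle of long side, px"""
    P=cloud(d); x,y,z=np.moveaxis(P,2,0)
    m=((z>z0)&(z<z1)&(x>box[0])&(x<box[1])&(y>box[2])&(y<box[3])).astype(np.uint8)
    n,l,st,_=cv2.connectedComponentsWithStats(m,connectivity=4); out=[]
    for i in range(1,n):
        if st[i,4]<minpx: continue
        q=P[l==i]; (c,s,a)=cv2.minAreaRect((q[:,:2]*1000).astype(np.float32)); a=np.radians(a)
        if s[0]<s[1]: s=s[::-1]; a+=np.pi/2
        a=(a+np.pi/2)%np.pi-np.pi/2
        col=d["pixels"][l==i].mean(0)
        out.append((np.array(c)/1000,np.array(s),a,np.median(q[:,2]),st[i,4],col))
        print("c",np.round(np.array(c),1),"size",np.round(s,1),"ang",round(a,3),"z",round(np.median(q[:,2]),4),"n",st[i,4],"rgb",col.round())
    return out
E
python3 - <<'E'
from h import *
z=np.load("w0.npz"); d={k:z[k] for k in z}; d["n"]="wrist"
print("stop");rects(d,.039,.046,(.5,.75,.08,.2))
print("fences");rects(d,.0165,.024,(.56,.72,-.2,.2))
print("spacer");rects(d,.030,.0395,(.56,.72,.03,.125))
print("pad/foll");rects(d,.030,.041,(.56,.72,-.15,.03))
print("knob");rects(d,.064,.08,(.56,.72,-.15,.03))
print("blocks");rects(d,.017,.03,(.36,.55,-.2,.25))
E
```

```text
stop
c [634.7 135. ] size [76.3 15. ] ang 0.064 z 0.0433 n 844 rgb [210. 198. 188.]
fences
c [582.3 193.5] size [26.9 13. ] ang 0.008 z 0.0182 n 121 rgb [ 31. 166. 153.]
c [680.7 -33.8] size [330.   19.5] ang -1.466 z 0.0213 n 972 rgb [194. 181. 171.]
c [608.7 -36.8] size [326.1  10. ] ang -1.525 z 0.0214 n 983 rgb [199. 187. 176.]
spacer
c [637.8  75.1] size [60.2 50.9] ang 0.083 z 0.0374 n 2206 rgb [ 88. 113. 145.]
pad/foll
c [643.9 -17.7] size [55.1  6.8] ang 0.045 z 0.0371 n 275 rgb [214. 130.  69.]
c [646.1 -64.1] size [61.8 60.4] ang 0.047 z 0.0392 n 1577 rgb [85. 74. 69.]
knob
c [646.5 -63.8] size [43.7 14.1] ang -1.366 z 0.073 n 409 rgb [204.  73.  62.]
blocks
c [456.6 191.9] size [61.6 42.9] ang -0.285 z 0.0256 n 1382 rgb [204. 183. 155.]
c [525.9  61.1] size [44.2 36.3] ang -0.006 z 0.0189 n 969 rgb [ 72. 106. 142.]
c [457.1  -5.9] size [62.3 46.5] ang 0.003 z 0.0256 n 1467 rgb [214. 194. 162.]
c [ 443.5 -101.2] size [62.  39.5] ang 0.115 z 0.0257 n 974 rgb [202. 183. 151.]
c [ 412.7 -157.9] size [25.3 12.7] ang 0.809 z 0.025 n 86 rgb [186. 151. 114.]
```

```bash
python3 - <<'E'
from h import *
z=np.load("w0.npz"); d={k:z[k] for k in z}; d["n"]="wrist"
P=cloud(d).reshape(-1,3)
rgb=d["pixels"].reshape(-1,3).astype(int)
L=[]
for x0 in (.61,.681):
    m=(P[:,2]>.0185)&(P[:,2]<.024)&(abs(P[:,0]-x0+.05*(P[:,1]+.037))<.012)&(P[:,1]>-.19)&(P[:,1]<.12)&(rgb.sum(1)>480)
    y=P[m,1];x=P[m,0]
    f=np.polyfit(y,x,1); 
    for _ in range(3):
        k=abs(np.polyval(f,y)-x)<.004; f=np.polyfit(y[k],x[k],1)
    L.append(f); print(m.sum(),k.sum(),f, np.polyval(f,-.042))
m=(P[:,2]>.039)&(P[:,2]<.047)&(abs(P[:,1]-.135)<.03)&(abs(P[:,0]-.635)<.05)
# stop near edge by x bins
for xx in (.61,.62,.635,.65,.66):
    k=m&(abs(P[:,0]-xx)<.004); print(xx,P[k,1].min().round(4),P[k,1].max().round(4))
plan(.6465,-.0638,.061,1.776)
E
```

```text
890 890 [-0.0591076   0.60705733] 0.6095398447421855
807 807 [-0.05890729  0.67817429] 0.6806483917290049
0.61 0.1263 0.1407
0.62 0.1265 0.1407
0.635 0.1278 0.1419
0.65 0.1289 0.1433
0.66 0.1294 0.1425
dp [-62.5  27.  208.5] twist [ 0.     0.    -0.207] tcp [ 0.6196 -0.0013  0.2695] yaw 1.569 q7 -0.38
```

Emit:
step_arm --motion '[{"dp": [-40,17,30],"twist": [0,0,-0.15],"hand": 1},{"dp": [-62.5,27,60],"twist": [0,0,-0.207],"hand": 1},{"dp": [-62.5,27,110],"twist": [0,0,-0.207],"hand": 1},{"dp": [-62.5,27,140],"twist": [0,0,-0.207],"hand": 1},{"dp": [-62.5,27,140],"twist": [0,0,-0.207],"hand": 1}]'

```text
clock: 3.92
tool_pos: [0.6447, -0.064, 0.1271]
eef_rot: [0.631, 0.776, -0.002, -0.002]
contact_force: [-0.3, 0.4, 0.2]
opening: 0.998
finger_force: 0.0
```

```bash
python3 - <<'E'
from h import *
plan(.6465,-.0638,.061,1.776)
d=snap("wrist")
print("knob");rects(d,.064,.08,(.56,.72,-.15,.03))
print("stop");rects(d,.039,.046,(.5,.75,.08,.2))
print("spacer");rects(d,.030,.0395,(.56,.72,.03,.125))
print("pad");rects(d,.030,.041,(.56,.72,-.15,.03))
E
```

```text
dp [-0.2  2.1 66.1] twist [-0.005 -0.001  0.001] tcp [ 0.6447 -0.064   0.1271] yaw 1.777 q7 -0.19
knob
c [646.  -63.8] size [43.4 13.4] ang -1.357 z 0.073 n 1238 rgb [211.  76.  65.]
stop
spacer
c [638.   74.7] size [60.5 50.2] ang 0.083 z 0.0374 n 5334 rgb [ 85. 115. 151.]
pad
c [644.  -17.7] size [56.4  7. ] ang 0.061 z 0.0372 n 727 rgb [225. 134.  54.]
c [646.6 -64.4] size [62.5 60.4] ang 0.05 z 0.0393 n 4309 rgb [78. 65. 61.]
```

Emit:
step_arm --motion '[{"dp": [0,1.5,40],"twist": [-0.005,0,0],"hand": 1},{"dp": [0,1.5,66],"twist": [-0.005,0,0],"hand": 1},{"dp": [0,1.5,66],"twist": [-0.005,0,0],"hand": -1},{"dp": [0,1.5,66],"twist": [-0.005,0,0],"hand": -1},{"dp": [0,1.5,66],"twist": [-0.005,0,0],"hand": -1}]' --force 40

```text
clock: 4.6
tool_pos: [0.6493, -0.0635, 0.0654]
eef_rot: [0.631, 0.776, 0.003, 0.003]
contact_force: [0.4, 0.3, 0.1]
opening: 0.683
finger_force: 0.0
```

Emit:
step_arm --motion '[{"dp": [0,0,0],"twist": [0,0,0],"hand": -1},{"dp": [0,0,0],"twist": [0,0,0],"hand": -1},{"dp": [0,0,0],"twist": [0,0,0],"hand": -1}]'

```text
clock: 4.97
tool_pos: [0.648, -0.0636, 0.0635]
eef_rot: [0.631, 0.776, 0.002, 0.002]
contact_force: [-0.8, -0.7, 0.2]
opening: 0.344
finger_force: 0.0
```

Emit:
step_arm --motion '[{"dp": [0,0,0],"twist": [0,0,0],"hand": -1},{"dp": [0,0,0],"twist": [0,0,0],"hand": -1},{"dp": [0,0,0],"twist": [0,0,0],"hand": -1},{"dp": [0,0,0],"twist": [0,0,0],"hand": -1}]'

```text
clock: 5.48
tool_pos: [0.6467, -0.0639, 0.0632]
eef_rot: [0.631, 0.776, 0.001, 0.001]
contact_force: [-4.9, 0.2, 4.2]
opening: 0.143
finger_force: 40.0
```

Emit:
step_arm --motion '[{"dp": [0,0,0],"twist": [0,0,-0.14],"hand": -1},{"dp": [0,0,0],"twist": [0,0,-0.28],"hand": -1},{"dp": [0,0,0],"twist": [0,0,-0.42],"hand": -1},{"dp": [0,0,0],"twist": [0,0,-0.56],"hand": -1},{"dp": [0,0,0],"twist": [0,0,-0.7],"hand": -1}]'

```text
clock: 6.1
tool_pos: [0.6461, -0.0643, 0.0632]
eef_rot: [0.324, 0.946, -0.0, 0.001]
contact_force: [-6.6, -1.1, 4.5]
opening: 0.143
finger_force: 40.0
```

Emit:
step_arm --motion '[{"dp": [0,0,0],"twist": [0,0,-0.14],"hand": -1},{"dp": [0,0,0],"twist": [0,0,-0.28],"hand": -1},{"dp": [0,0,0],"twist": [0,0,-0.42],"hand": -1},{"dp": [0,0,0],"twist": [0,0,-0.56],"hand": -1},{"dp": [0,0,0],"twist": [0,0,-0.71],"hand": -1}]'

```text
clock: 6.72
tool_pos: [0.6459, -0.0648, 0.0632]
eef_rot: [-0.024, 1.0, -0.001, 0.0]
contact_force: [-7.6, -1.7, 5.3]
opening: 0.141
finger_force: 40.0
```

```bash
python3 - <<'E'
from h import *
s=r.get_state();print(s["contact_force"].round(2),s["moment"].round(3),s["q"].round(2))
plan(.6451+.114*.059,-.0419-.1138,.0632,np.pi+.059)
E
```

```text
[-7.64 -1.68  5.27] [-0.336  1.474 -0.174] [ 0.4   1.07 -0.72  1.59  0.9   0.84  0.92]
dp [ -1.5 -91.    0.1] twist [-0.001  0.    -0.01 ] tcp [ 0.6459 -0.0648  0.0632] yaw -3.093 q7 0.92
```

Emit:
step_arm --motion '[{"dp": [0,-20,0],"twist": [0,0,-0.015],"hand": -1},{"dp": [-0.5,-45,0],"twist": [0,0,-0.015],"hand": -1},{"dp": [-1,-70,0],"twist": [0,0,-0.015],"hand": -1},{"dp": [-1.5,-88,0],"twist": [0,0,-0.015],"hand": -1},{"dp": [-1.5,-93,0],"twist": [0,0,-0.015],"hand": -1}]'

```text
clock: 7.35
tool_pos: [0.6513, -0.1558, 0.0632]
eef_rot: [-0.03, 1.0, 0.002, 0.0]
contact_force: [-10.2, 5.9, 5.2]
opening: 0.145
finger_force: 40.0
```

Emit:
step_arm --motion '[{"dp": [0,0,0],"twist": [0,0,0],"hand": -1},{"dp": [0,0,0],"twist": [0,0,0],"hand": -1}]'

```text
clock: 7.6
tool_pos: [0.6513, -0.1557, 0.0632]
eef_rot: [-0.03, 1.0, 0.001, -0.0]
contact_force: [-8.7, 1.7, 6.5]
opening: 0.143
finger_force: 40.0
```

Emit:
step_arm --motion '[{"dp": [0,0,0],"twist": [0,0,0],"hand": 0.2},{"dp": [0,0,0],"twist": [0,0,0],"hand": 0.2},{"dp": [0,0,-40],"twist": [0,0,0],"hand": 1},{"dp": [0,0,-90],"twist": [0,0,0],"hand": 1},{"dp": [0,0,-120],"twist": [0,0,0],"hand": 1}]'

```text
clock: 8.22
tool_pos: [0.6548, -0.1563, 0.1862]
eef_rot: [-0.03, 1.0, 0.001, 0.005]
contact_force: [0.3, -1.1, -0.8]
opening: 0.683
finger_force: 0.0
```

```bash
python3 - <<'E'
from h import *
plan(.638,.0747,.11,np.pi/2+.075)
E
```

```text
dp [  3.7 231.6  76.3] twist [0.008 0.007 1.556] tcp [ 0.6548 -0.1563  0.1862] yaw -3.082 q7 1.2
```

Emit:
step_arm --motion '[{"dp": [0,45,0],"twist": [0,0,0.18],"hand": 1},{"dp": [2,90,0],"twist": [0,0,0.36],"hand": 1},{"dp": [3,135,10],"twist": [0,0,0.54],"hand": 1},{"dp": [4,180,20],"twist": [0,0,0.72],"hand": 1},{"dp": [4,220,30],"twist": [0,0,0.9],"hand": 1}]'

```text
clock: 8.85
tool_pos: [0.6366, 0.065, 0.1535]
eef_rot: [0.41, 0.912, 0.002, 0.003]
contact_force: [0.2, 0.0, 0.5]
opening: 1.004
finger_force: 0.0
```

Emit:
step_arm --motion '[{"dp": [0,0,10],"twist": [0,0,0.18],"hand": 1},{"dp": [0,0,20],"twist": [0,0,0.36],"hand": 1},{"dp": [0,0,20],"twist": [0,0,0.54],"hand": 1},{"dp": [0,0,20],"twist": [0,0,0.65],"hand": 1},{"dp": [0,0,20],"twist": [0,0,0.65],"hand": 1}]'

```text
clock: 9.48
tool_pos: [0.6368, 0.0633, 0.1337]
eef_rot: [0.677, 0.736, 0.003, 0.002]
contact_force: [-0.7, 0.2, -0.4]
opening: 1.0
finger_force: 0.0
```

```bash
python3 - <<'E'
from h import *
d=snap("wrist")
print("spacer");s=rects(d,.030,.0395,(.56,.72,.03,.125))
print("stop");rects(d,.039,.047,(.5,.75,.08,.2))
print("knob");rects(d,.064,.08,(.56,.72,-.25,.03))
plan(*s[0][0],.0425,np.pi/2+s[0][2])
E
```

```text
spacer
c [637.7  75.6] size [60.4 49.8] ang 0.079 z 0.0374 n 4869 rgb [ 83. 112. 146.]
stop
c [635.1 135. ] size [76.  14.6] ang 0.065 z 0.0433 n 2100 rgb [217. 204. 192.]
knob
dp [12.2  1.5 91.2] twist [ 0.006 -0.001  0.004] tcp [0.6366 0.0632 0.1336] yaw 1.654 q7 -0.48
```

Emit:
step_arm --motion '[{"dp": [12,1.5,45],"twist": [0.006,0,0],"hand": 1},{"dp": [12,1.5,80],"twist": [0.006,0,0],"hand": 1},{"dp": [12,1.5,91],"twist": [0.006,0,0],"hand": 1},{"dp": [12,1.5,91],"twist": [0.006,0,0],"hand": 1},{"dp": [12,1.5,91],"twist": [0.006,0,0],"hand": -0.2}]' --force 30

```text
clock: 10.15
tool_pos: [0.6382, 0.0751, 0.044]
eef_rot: [0.678, 0.735, 0.001, 0.0]
contact_force: [-0.0, -0.2, 0.5]
opening: 0.914
finger_force: 0.0
```

Emit:
step_arm --motion '[{"dp": [0,0,0],"twist": [0,0,0],"hand": -0.2},{"dp": [0,0,0],"twist": [0,0,0],"hand": -0.2},{"dp": [0,0,0],"twist": [0,0,0],"hand": -0.2},{"dp": [0,0,0],"twist": [0,0,0],"hand": -0.2}]'

```text
clock: 10.65
tool_pos: [0.6377, 0.075, 0.0434]
eef_rot: [0.678, 0.735, 0.0, -0.0]
contact_force: [-0.2, -0.8, 6.4]
opening: 0.678
finger_force: 30.0
```

Emit:
step_arm --motion '[{"dp": [0,0,-20],"twist": [0,0,0],"hand": -0.2},{"dp": [0,0,-60],"twist": [0,0,0],"hand": -0.2},{"dp": [0,0,-100],"twist": [0,0,0],"hand": -0.2},{"dp": [0,0,-100],"twist": [0,0,0],"hand": -0.2}]'

```text
clock: 11.15
tool_pos: [0.6392, 0.0757, 0.1466]
eef_rot: [0.678, 0.735, 0.003, 0.001]
contact_force: [0.5, 0.4, -1.4]
opening: 0.676
finger_force: 30.0
```

```bash
python3 - <<'E'
from h import *
plan(.48,-.338,.14)
d=snap("top"); P=cloud(d); x,y,z=np.moveaxis(P,2,0)
c=d["pixels"].astype(int).min(2)
m=((c>150)&(x>.36)&(x<.6)&(y<-.26)&(y>-.43)).astype(np.uint8); print(m.sum(),cv2.minAreaRect((P[m>0][:,:2]*1000).astype(np.float32)))
E
```

```text
dp [-399.5 -192.1    4.8] twist [0. 0. 0.] tcp [0.6392 0.0757 0.1466] yaw 1.652 q7 -0.49
1632 ((479.54302978515625, -333.58660888671875), (171.00888061523438, 111.1108627319336), 5.897704601287842)
```

Emit:
step_arm --motion '[{"dp": [-40,-19,0],"twist": [0,0,0],"hand": -0.2},{"dp": [-85,-41,0],"twist": [0,0,0],"hand": -0.2},{"dp": [-130,-63,0],"twist": [0,0,0],"hand": -0.2},{"dp": [-175,-84,0],"twist": [0,0,0],"hand": -0.2},{"dp": [-220,-106,0],"twist": [0,0,0],"hand": -0.2}]'

```text
clock: 11.82
tool_pos: [0.5475, -0.1542, 0.1413]
eef_rot: [0.678, 0.735, -0.001, -0.002]
contact_force: [0.1, -1.0, -1.1]
opening: 0.68
finger_force: 30.0
```

Emit:
step_arm --motion '[{"dp": [-45,-22,0],"twist": [0,0,0],"hand": -0.2},{"dp": [-90,-43,0],"twist": [0,0,0],"hand": -0.2},{"dp": [-135,-65,0],"twist": [0,0,0],"hand": -0.2},{"dp": [-176,-86,0],"twist": [0,0,0],"hand": -0.2},{"dp": [-176,-86,0],"twist": [0,0,0],"hand": -0.2}]'

```text
clock: 12.45
tool_pos: [0.4735, -0.3401, 0.1407]
eef_rot: [0.681, 0.732, -0.003, -0.002]
contact_force: [-1.1, 1.2, -0.8]
opening: 0.68
finger_force: 30.0
```

```bash
python3 - <<'E'
from h import *
s=r.get_state();print(s["opening"],s["finger_force"])
plan(.4795,-.334,.036)
E
```

```text
0.6795620933522801 29.999617338180542
dp [  5.7   7.1 104.7] twist [0. 0. 0.] tcp [ 0.4735 -0.3401  0.1407] yaw 1.643 q7 0.1
```

Emit:
step_arm --motion '[{"dp": [5,5,40],"twist": [0,0,0],"hand": -0.2},{"dp": [5,5,80],"twist": [0,0,0],"hand": -0.2},{"dp": [5,5,100],"twist": [0,0,0],"hand": -0.2},{"dp": [5,5,105],"twist": [0,0,0],"hand": -0.2},{"dp": [5,5,105],"twist": [0,0,0],"hand": -0.2}]'

```text
clock: 13.08
tool_pos: [0.4825, -0.3289, 0.0374]
eef_rot: [0.678, 0.736, 0.0, -0.001]
contact_force: [0.3, -1.2, -0.4]
opening: 0.679
finger_force: 30.0
```

Emit:
step_arm --motion '[{"dp": [0,0,0],"twist": [0,0,0],"hand": 0.8},{"dp": [0,0,0],"twist": [0,0,0],"hand": 0.8},{"dp": [0,0,0],"twist": [0,0,0],"hand": 0.8},{"dp": [0,0,-50],"twist": [0,0,0],"hand": 1},{"dp": [0,0,-105],"twist": [0,0,0],"hand": 1}]'

```text
clock: 13.7
tool_pos: [0.4819, -0.3296, 0.1432]
eef_rot: [0.678, 0.735, -0.0, -0.001]
contact_force: [0.9, 0.7, -0.4]
opening: 0.998
finger_force: 0.0
```

```bash
python3 - <<'E'
from h import *
d=snap("top")
print("blocks");b=rects(d,.017,.034,(.36,.52,-.25,.27),30)
print("spacer");rects(d,.02,.04,(.40,.56,-.4,-.27),30)
d=snap("wrist")
rects(d,.017,.034,(.36,.58,-.42,.27),30)
plan(.4395,-.171,.14,np.pi/2)
E
```

```text
blocks
c [457.6 192.2] size [58.9 41.9] ang -0.297 z 0.024 n 245 rgb [177. 158. 129.]
c [458.8  -5.1] size [57.  44.5] ang 0.026 z 0.0247 n 264 rgb [185. 167. 133.]
c [ 445.4 -101. ] size [57.  38.6] ang 0.026 z 0.0241 n 224 rgb [173. 160. 128.]
c [ 439.2 -171.4] size [59.5 42.2] ang 0.189 z 0.0243 n 238 rgb [182. 158. 131.]
spacer
c [ 484.2 -319.5] size [59.9 34.9] ang 0.063 z 0.0283 n 200 rgb [ 58.  78. 101.]
c [ 437.7 -175.9] size [59.8 35.2] ang 0.196 z 0.0256 n 2531 rgb [198. 173. 148.]
c [ 482.5 -328.2] size [59.9 50. ] ang 0.077 z 0.0293 n 4020 rgb [100. 113. 139.]
dp [163.4 -33.3   7. ] twist [0.008 0.004 0.08 ] tcp [ 0.4858 -0.3312  0.148 ] yaw 1.651 q7 0.08
```

Emit:
step_arm --motion '[{"dp": [50,-12,0],"twist": [0,0,-0.05],"hand": 1},{"dp": [100,-24,0],"twist": [0,0,-0.1],"hand": 1},{"dp": [150,-35,15],"twist": [0,0,-0.12],"hand": 1},{"dp": [155,-35,30],"twist": [0,0,-0.12],"hand": 1},{"dp": [155,-35,30],"twist": [0,0,-0.12],"hand": 1}]'

```text
clock: 14.42
tool_pos: [0.4344, -0.1774, 0.1119]
eef_rot: [0.632, 0.775, -0.001, -0.002]
contact_force: [-0.5, -0.6, -0.3]
opening: 1.003
finger_force: 0.0
```

```bash
python3 - <<'E'
from h import *
d=snap("wrist"); b=rects(d,.017,.034,(.36,.58,-.25,.27),30)
b=min(b,key=lambda o:np.hypot(o[0][0]-.4385,o[0][1]+.172)); plan(*b[0],.030,np.pi/2+b[2])
E
```

```text
c [457.  -14.5] size [60.5 32.2] ang 0.013 z 0.0255 n 2476 rgb [200. 181. 153.]
c [ 443.4 -101.5] size [60.8 38.7] ang 0.104 z 0.0257 n 4548 rgb [203. 187. 158.]
c [ 436.8 -171.4] size [60.5 42.2] ang 0.205 z 0.0256 n 4388 rgb [211. 185. 159.]
dp [ 6.3  3.5 82.3] twist [-0.002 -0.001 -0.004] tcp [ 0.4348 -0.1783  0.1123] yaw 1.772 q7 -0.22
```

Emit:
step_arm --motion '[{"dp": [6,3,45],"twist": [0,0,0],"hand": 1},{"dp": [6,3.3,75],"twist": [0,0,0],"hand": 1},{"dp": [6,3.3,82.5],"twist": [0,0,0],"hand": 1},{"dp": [6,3.3,82.5],"twist": [0,0,0],"hand": 1},{"dp": [6,3.3,82.5],"twist": [0,0,0],"hand": -0.2}]' --force 30

```text
clock: 15.1
tool_pos: [0.4375, -0.1723, 0.0311]
eef_rot: [0.633, 0.774, 0.0, 0.0]
contact_force: [-0.0, 0.5, 0.2]
opening: 0.909
finger_force: 0.0
```

Emit:
step_arm --motion '[{"dp": [0,0,0],"twist": [0,0,0],"hand": -0.2},{"dp": [0,0,0],"twist": [0,0,0],"hand": -0.2},{"dp": [0,0,0],"twist": [0,0,0],"hand": -0.2},{"dp": [0,0,0],"twist": [0,0,0],"hand": -0.2}]'

```text
clock: 15.6
tool_pos: [0.4372, -0.1718, 0.0306]
eef_rot: [0.633, 0.774, -0.0, -0.0]
contact_force: [0.1, 0.8, 5.7]
opening: 0.676
finger_force: 30.0
```

Emit:
step_arm --motion '[{"dp": [0,0,-20],"twist": [0,0,0],"hand": -0.2},{"dp": [0,0,-60],"twist": [0,0,0],"hand": -0.2},{"dp": [0,0,-100],"twist": [0,0,0],"hand": -0.2},{"dp": [0,0,-110],"twist": [0,0,0],"hand": -0.2}]'

```text
clock: 16.1
tool_pos: [0.4377, -0.172, 0.1419]
eef_rot: [0.633, 0.774, 0.001, 0.001]
contact_force: [0.5, -0.2, -0.6]
opening: 0.676
finger_force: 30.0
```

```bash
cat >> h.py <<'E'
O=np.array([.6451,-.0419]); YW=.059
def slot(v,z,u=0):
    p=O+u*np.array([np.cos(YW),np.sin(YW)])+v*np.array([-np.sin(YW),np.cos(YW)]); plan(p[0],p[1],z,np.pi/2+YW)
E
python3 - <<'E'
from h import *
s=r.get_state();print(s["opening"],s["finger_force"])
slot(.143,.14)
E
```

```text
0.6759885633212367 29.99693065881729
dp [227.8 249.3   2.3] twist [0.002 0.    0.141] tcp [ 0.4377 -0.172   0.1419] yaw 1.771 q7 -0.23
```

Emit:
step_arm --motion '[{"dp": [35,39,0],"twist": [0,0,0],"hand": -0.2},{"dp": [75,82,0],"twist": [0,0,0],"hand": -0.2},{"dp": [114,125,0],"twist": [0,0,0],"hand": -0.2},{"dp": [152,166,0],"twist": [0,0,0],"hand": -0.2},{"dp": [190,208,0],"twist": [0,0,0],"hand": -0.2}]'

```text
clock: 16.73
tool_pos: [0.6031, 0.0573, 0.1385]
eef_rot: [0.632, 0.775, -0.001, -0.001]
contact_force: [0.4, -0.0, -1.4]
opening: 0.68
finger_force: 30.0
```

Emit:
step_arm --motion '[{"dp": [25,27,0],"twist": [0,0,0.07],"hand": -0.2},{"dp": [38,41,10],"twist": [0,0,0.14],"hand": -0.2},{"dp": [38,41,50],"twist": [0,0,0.14],"hand": -0.2},{"dp": [38,41,60],"twist": [0,0,0.14],"hand": -0.2},{"dp": [38,41,60],"twist": [0,0,0.14],"hand": -0.2}]'

```text
clock: 17.35
tool_pos: [0.6345, 0.1009, 0.0789]
eef_rot: [0.685, 0.728, -0.002, -0.001]
contact_force: [-0.6, -0.4, -1.3]
opening: 0.681
finger_force: 30.0
```

```bash
python3 - <<'E'
from h import *
s=r.get_state();print(s["opening"],s["finger_force"])
slot(.143,.043)
d=snap("wrist"); rects(d,.02,.08,(.59,.72,.04,.12),30); rects(d,.039,.047,(.5,.75,.11,.2))
E
```

```text
0.6814769269721358 29.99703884124756
dp [-0.2  2.3 35.9] twist [-0.004  0.001  0.002] tcp [0.6345 0.1009 0.0789] yaw 1.632 q7 -0.62
c [602.5 113.7] size [12.5  9.1] ang -1.571 z 0.0213 n 141 rgb [177. 163. 151.]
c [671.8 109.9] size [20.5  5.2] ang -1.503 z 0.0215 n 161 rgb [163. 149. 137.]
c [633.9  80. ] size [87.8 79.9] ang -0.0 z 0.0738 n 8609 rgb [200. 176. 153.]
c [634.9 135.4] size [76.4 14.5] ang 0.06 z 0.0433 n 3425 rgb [215. 202. 190.]
```

Emit:
step_arm --motion '[{"dp": [0,1.5,20],"twist": [0,0,0],"hand": -0.2},{"dp": [0,1.5,32],"twist": [0,0,0],"hand": -0.2},{"dp": [0,1.5,35.5],"twist": [0,0,0],"hand": -0.2},{"dp": [0,1.5,36],"twist": [0,0,0],"hand": -0.2},{"dp": [0,1.5,36],"twist": [0,0,0],"hand": -0.2}]'

```text
clock: 18.02
tool_pos: [0.6372, 0.1017, 0.0444]
eef_rot: [0.685, 0.728, 0.0, -0.0]
contact_force: [0.2, 0.5, -1.2]
opening: 0.678
finger_force: 30.0
```

Emit:
step_arm --motion '[{"dp": [0,0,0],"twist": [0,0,0],"hand": 0.7},{"dp": [0,0,0],"twist": [0,0,0],"hand": 0.7},{"dp": [0,0,0],"twist": [0,0,0],"hand": 0.7},{"dp": [0,0,-50],"twist": [0,0,0],"hand": 1},{"dp": [0,0,-100],"twist": [0,0,0],"hand": 1}]'

```text
clock: 18.65
tool_pos: [0.6366, 0.1015, 0.1447]
eef_rot: [0.685, 0.728, -0.001, -0.001]
contact_force: [1.8, 0.3, -0.1]
opening: 1.001
finger_force: 0.0
```

```bash
python3 - <<'E'
from h import *
d=snap("wrist"); rects(d,.030,.0395,(.59,.7,.04,.125),30); rects(d,.017,.034,(.36,.5,-.25,.27),30)
d=snap("top"); b=rects(d,.017,.034,(.36,.52,-.25,.27),30)
plan(.4434,-.1015,.12,np.pi/2+.104)
E
```

```text
c [636.8 101.7] size [60.7 42.5] ang 0.056 z 0.0376 n 3706 rgb [211. 188. 163.]
c [456.6 192.2] size [62.6 42.5] ang -0.294 z 0.0256 n 2508 rgb [197. 176. 148.]
c [457.5   1.1] size [61.6 33.7] ang -0.018 z 0.0245 n 529 rgb [155. 112.  72.]
c [457.8 191.9] size [59.2 42.7] ang -0.316 z 0.0242 n 247 rgb [183. 164. 133.]
c [ 453.3 -117.5] size [45.8  8.9] ang 0.287 z 0.0255 n 30 rgb [153. 126.  97.]
dp [-192.3 -209.4   27.2] twist [ 0.01  -0.003 -0.043] tcp [0.6405 0.103  0.1498] yaw 1.631 q7 -0.57
```

Emit:
step_arm --motion '[{"dp": [-38,-41,0],"twist": [0,0,0],"hand": 1},{"dp": [-77,-84,0],"twist": [0,0,0],"hand": 1},{"dp": [-115,-125,0],"twist": [0,0,0],"hand": 1},{"dp": [-154,-167,10],"twist": [0,0,0],"hand": 1},{"dp": [-185,-201,27],"twist": [0,0,-0.04],"hand": 1}]'

```text
clock: 19.38
tool_pos: [0.4459, -0.0971, 0.1171]
eef_rot: [0.671, 0.742, -0.0, -0.0]
contact_force: [0.8, -1.5, 0.0]
opening: 1.001
finger_force: 0.0
```

Emit:
step_arm --motion '[{"dp": [-7,-8,0],"twist": [0.005,0,0],"hand": 1},{"dp": [-7,-8,0],"twist": [0.005,0,0],"hand": 1}]'

```text
clock: 19.62
tool_pos: [0.4408, -0.1031, 0.1171]
eef_rot: [0.671, 0.742, -0.002, -0.002]
contact_force: [0.5, -0.1, 0.1]
opening: 1.001
finger_force: 0.0
```

```bash
cat >> h.py <<'E'
def aim(x,y):
    d=snap("wrist"); b=rects(d,.017,.034,(.36,.58,-.25,.27),30)
    b=min(b,key=lambda o:np.hypot(o[0][0]-x,o[0][1]-y)); plan(*b[0],.030,np.pi/2+b[2])
E
python3 -c "
from h import *
aim(.4434,-.1015)"
```

```text
c [525.4  61.2] size [44.5 36.9] ang -0.016 z 0.0189 n 2035 rgb [ 83. 104. 132.]
c [457.4  -6.5] size [60.7 46.6] ang -0.004 z 0.0257 n 5298 rgb [212. 193. 163.]
c [ 443.2 -100.8] size [60.6 37.4] ang 0.102 z 0.0256 n 3738 rgb [202. 185. 155.]
dp [ 1.1  1.7 87.3] twist [-0.004 -0.002 -0.001] tcp [ 0.4419 -0.1022  0.1173] yaw 1.672 q7 -0.5
```

Emit:
step_arm --motion '[{"dp": [1,1.7,45],"twist": [0,0,0],"hand": 1},{"dp": [1,1.7,78],"twist": [0,0,0],"hand": 1},{"dp": [1,1.7,87],"twist": [0,0,0],"hand": 1},{"dp": [1,1.7,87],"twist": [0,0,0],"hand": 1},{"dp": [1,1.7,87],"twist": [0,0,0],"hand": -0.2}]' --force 30

```text
clock: 20.3
tool_pos: [0.4432, -0.1002, 0.0298]
eef_rot: [0.669, 0.743, -0.001, -0.002]
contact_force: [0.3, 0.1, 0.4]
opening: 0.911
finger_force: 0.0
```

Emit:
step_arm --motion '[{"dp": [0,0,0],"twist": [0,0,0],"hand": -0.2},{"dp": [0,0,0],"twist": [0,0,0],"hand": -0.2},{"dp": [0,0,0],"twist": [0,0,0],"hand": -0.2},{"dp": [0,0,0],"twist": [0,0,0],"hand": -0.2}]'

```text
clock: 20.8
tool_pos: [0.4421, -0.1017, 0.0304]
eef_rot: [0.67, 0.742, -0.001, -0.002]
contact_force: [1.2, 0.3, 2.1]
opening: 0.681
finger_force: 30.0
```

Emit:
step_arm --motion '[{"dp": [0,0,-20],"twist": [0,0,0],"hand": -0.2},{"dp": [0,0,-60],"twist": [0,0,0],"hand": -0.2},{"dp": [0,0,-100],"twist": [0,0,0],"hand": -0.2},{"dp": [0,0,-110],"twist": [0,0,0],"hand": -0.2}]'

```text
clock: 21.3
tool_pos: [0.4424, -0.1025, 0.1418]
eef_rot: [0.671, 0.741, -0.001, -0.001]
contact_force: [0.1, 0.1, -2.5]
opening: 0.676
finger_force: 30.0
```

```bash
python3 - <<'E'
from h import *
s=r.get_state();print(s["opening"],s["finger_force"])
slot(.097,.08)
E
```

```text
0.6756827386010194 29.9974063038826
dp [137.  211.9  61. ] twist [-0.004 -0.     0.041] tcp [ 0.4424 -0.1025  0.1418] yaw 1.67 q7 -0.68
```

Emit:
step_arm --motion '[{"dp": [27,42,0],"twist": [0,0,0],"hand": -0.2},{"dp": [55,85,0],"twist": [0,0,0.04],"hand": -0.2},{"dp": [82,127,0],"twist": [0,0,0.04],"hand": -0.2},{"dp": [110,170,0],"twist": [0,0,0.04],"hand": -0.2},{"dp": [137,211,0],"twist": [0,0,0.04],"hand": -0.2}]'

```text
clock: 21.92
tool_pos: [0.6386, 0.0561, 0.1371]
eef_rot: [0.685, 0.728, -0.004, -0.002]
contact_force: [0.8, -0.3, -0.6]
opening: 0.678
finger_force: 30.0
```

Emit:
step_arm --motion '[{"dp": [0,0,20],"twist": [0,0,0],"hand": -0.2},{"dp": [0,0,50],"twist": [0,0,0],"hand": -0.2},{"dp": [0,0,60],"twist": [0,0,0],"hand": -0.2},{"dp": [0,0,60],"twist": [0,0,0],"hand": -0.2},{"dp": [0,0,60],"twist": [0,0,0],"hand": -0.2}]'

```text
clock: 22.55
tool_pos: [0.6382, 0.0555, 0.0797]
eef_rot: [0.685, 0.728, -0.002, -0.002]
contact_force: [-1.0, -0.3, -1.4]
opening: 0.677
finger_force: 30.0
```

```bash
python3 - <<'E'
from h import *
s=r.get_state();print(s["opening"],s["finger_force"])
slot(.097,.0432)
E
```

```text
0.6772041822242506 29.997508227825165
dp [-0.7  1.3 36.5] twist [-0.005 -0.     0.002] tcp [0.6382 0.0555 0.0797] yaw 1.631 q7 -0.73
```

Emit:
step_arm --motion '[{"dp": [0,1,20],"twist": [-0.003,0,0],"hand": -0.2},{"dp": [0,1,32],"twist": [-0.003,0,0],"hand": -0.2},{"dp": [0,1,36],"twist": [-0.003,0,0],"hand": -0.2},{"dp": [0,1,36.5],"twist": [-0.003,0,0],"hand": -0.2},{"dp": [0,1,36.5],"twist": [-0.003,0,0],"hand": -0.2}]'

```text
clock: 23.18
tool_pos: [0.6378, 0.0553, 0.0425]
eef_rot: [0.685, 0.728, -0.002, -0.001]
contact_force: [-3.3, -1.2, 4.3]
opening: 0.679
finger_force: 30.0
```

Emit:
step_arm --motion '[{"dp": [0,0,0],"twist": [0,0,0],"hand": 0.7},{"dp": [0,0,0],"twist": [0,0,0],"hand": 0.7},{"dp": [0,0,0],"twist": [0,0,0],"hand": 0.7},{"dp": [0,0,-50],"twist": [0,0,0],"hand": 1},{"dp": [0,0,-100],"twist": [0,0,0],"hand": 1}]'

```text
clock: 23.8
tool_pos: [0.6386, 0.0557, 0.143]
eef_rot: [0.685, 0.728, -0.001, -0.002]
contact_force: [0.4, 1.0, 0.2]
opening: 0.996
finger_force: 0.0
```

```bash
python3 - <<'E'
from h import *
d=snap("wrist"); rects(d,.030,.0395,(.59,.7,.0,.125),30); rects(d,.017,.034,(.36,.5,-.25,.27),30)
plan(.4574,-.0065,.115,np.pi/2-.004)
E
```

```text
c [636.9 101.9] size [60.8 42. ] ang 0.054 z 0.0377 n 4081 rgb [215. 191. 166.]
c [637.1  55.9] size [60.1 38.9] ang 0.066 z 0.0376 n 3392 rgb [205. 187. 158.]
c [456.7 192. ] size [61.8 42.6] ang -0.284 z 0.0256 n 2436 rgb [193. 173. 146.]
c [457.7  -6.1] size [62.1 47.4] ang -0.015 z 0.0256 n 2104 rgb [198. 175. 143.]
dp [ -52.7 -188.7   33.9] twist [ 0.007 -0.003  0.065] tcp [0.6424 0.0574 0.1504] yaw 1.632 q7 -0.67
```

Emit:
step_arm --motion '[{"dp": [-12,-45,0],"twist": [0,0,0],"hand": 1},{"dp": [-25,-90,0],"twist": [0,0,0.03],"hand": 1},{"dp": [-38,-135,10],"twist": [0,0,0.06],"hand": 1},{"dp": [-50,-180,28],"twist": [0,0,0.06],"hand": 1},{"dp": [-52,-183,28],"twist": [0,0,0.06],"hand": 1}]'

```text
clock: 24.48
tool_pos: [0.4549, -0.0091, 0.1143]
eef_rot: [0.706, 0.708, -0.004, -0.002]
contact_force: [0.6, 0.6, -1.0]
opening: 1.001
finger_force: 0.0
```

Emit:
step_arm --motion '[{"dp": [0,0,0],"twist": [0,0,0],"hand": 1}]'

```text
clock: 24.6
tool_pos: [0.4606, -0.0069, 0.1152]
eef_rot: [0.707, 0.708, -0.0, -0.001]
contact_force: [1.2, 0.1, 0.2]
opening: 0.997
finger_force: 0.0
```

```bash
python3 -c "
from h import *
aim(.4574,-.0065)"
```

```text
c [525.6  61.5] size [44.3 36.3] ang -0.002 z 0.0189 n 2648 rgb [ 90. 111. 139.]
c [457.1  -6.2] size [60.1 46.9] ang 0.002 z 0.0256 n 4671 rgb [213. 192. 160.]
dp [ 0.2 -4.2 85.3] twist [-0.    -0.001 -0.001] tcp [ 0.4613 -0.0066  0.1153] yaw 1.572 q7 -1.01
```

Emit:
step_arm --motion '[{"dp": [0,-3.7,45],"twist": [0,0,0],"hand": 1},{"dp": [0,-3.7,76],"twist": [0,0,0],"hand": 1},{"dp": [0,-3.7,85],"twist": [0,0,0],"hand": 1},{"dp": [0,-3.7,85],"twist": [0,0,0],"hand": 1},{"dp": [0,-3.7,85],"twist": [0,0,0],"hand": -0.2}]' --force 30

```text
clock: 25.28
tool_pos: [0.4567, -0.0069, 0.0302]
eef_rot: [0.707, 0.708, 0.0, -0.001]
contact_force: [-0.6, -0.5, -0.8]
opening: 0.912
finger_force: 0.0
```

Emit:
step_arm --motion '[{"dp": [0,0,0],"twist": [0,0,0],"hand": -0.2},{"dp": [0,0,0],"twist": [0,0,0],"hand": -0.2},{"dp": [0,0,0],"twist": [0,0,0],"hand": -0.2},{"dp": [0,0,0],"twist": [0,0,0],"hand": -0.2}]'

```text
clock: 25.78
tool_pos: [0.4559, -0.0075, 0.0304]
eef_rot: [0.707, 0.707, -0.001, -0.001]
contact_force: [0.7, 0.1, 5.9]
opening: 0.675
finger_force: 30.0
```

Emit:
step_arm --motion '[{"dp": [0,0,-20],"twist": [0,0,0],"hand": -0.2},{"dp": [0,0,-60],"twist": [0,0,0],"hand": -0.2},{"dp": [0,0,-100],"twist": [0,0,0],"hand": -0.2},{"dp": [0,0,-110],"twist": [0,0,0],"hand": -0.2}]'

```text
clock: 26.28
tool_pos: [0.4562, -0.0076, 0.1416]
eef_rot: [0.707, 0.707, 0.0, -0.0]
contact_force: [0.4, 0.8, -0.8]
opening: 0.678
finger_force: 30.0
```

```bash
python3 - <<'E'
from h import *
s=r.get_state();print(s["opening"],s["finger_force"])
slot(.049,.08)
E
```

```text
0.6775370742114343 29.999357163906097
dp [ 14.5 186.   61.5] twist [-0.    -0.001 -0.059] tcp [ 0.4562 -0.0076  0.1416] yaw 1.571 q7 -0.99
```

Emit:
step_arm --motion '[{"dp": [4,45,0],"twist": [0,0,0],"hand": -0.2},{"dp": [7,90,0],"twist": [0,0,-0.03],"hand": -0.2},{"dp": [11,135,0],"twist": [0,0,-0.06],"hand": -0.2},{"dp": [14,175,0],"twist": [0,0,-0.06],"hand": -0.2},{"dp": [14,186,0],"twist": [0,0,-0.06],"hand": -0.2}]'

```text
clock: 26.9
tool_pos: [0.6429, 0.0069, 0.1377]
eef_rot: [0.686, 0.728, -0.001, -0.001]
contact_force: [0.3, 0.7, -0.9]
opening: 0.676
finger_force: 30.0
```

Emit:
step_arm --motion '[{"dp": [0,0,20],"twist": [0,0,0],"hand": -0.2},{"dp": [0,0,50],"twist": [0,0,0],"hand": -0.2},{"dp": [0,0,60],"twist": [0,0,0],"hand": -0.2},{"dp": [0,0,60],"twist": [0,0,0],"hand": -0.2},{"dp": [0,0,60],"twist": [0,0,0],"hand": -0.2}]'

```text
clock: 27.52
tool_pos: [0.6417, 0.0071, 0.0802]
eef_rot: [0.685, 0.728, -0.0, -0.001]
contact_force: [-0.9, 0.5, -1.1]
opening: 0.677
finger_force: 30.0
```

```bash
python3 - <<'E'
from h import *
s=r.get_state();print(s["opening"],s["finger_force"])
slot(.049,.0432)
E
```

```text
0.6772486053232631 29.99949038028717
dp [-0.1  0.5 37. ] twist [-0.002 -0.001  0.002] tcp [0.6417 0.0071 0.0802] yaw 1.632 q7 -0.68
```

Emit:
step_arm --motion '[{"dp": [0,0.5,20],"twist": [0,0,0],"hand": -0.2},{"dp": [0,0.5,32],"twist": [0,0,0],"hand": -0.2},{"dp": [0,0.5,36],"twist": [0,0,0],"hand": -0.2},{"dp": [0,0.5,36.5],"twist": [0,0,0],"hand": -0.2},{"dp": [0,0.5,36.5],"twist": [0,0,0],"hand": -0.2}]'

```text
clock: 28.15
tool_pos: [0.642, 0.0069, 0.0428]
eef_rot: [0.685, 0.728, -0.001, -0.001]
contact_force: [-0.7, 0.3, 0.3]
opening: 0.678
finger_force: 30.0
```

Emit:
step_arm --motion '[{"dp": [0,0,0],"twist": [0,0,0],"hand": 0.7},{"dp": [0,0,0],"twist": [0,0,0],"hand": 0.7},{"dp": [0,0,0],"twist": [0,0,0],"hand": 0.7},{"dp": [0,0,-50],"twist": [0,0,0],"hand": 1},{"dp": [0,0,-100],"twist": [0,0,0],"hand": 1}]'

```text
clock: 28.78
tool_pos: [0.6418, 0.0069, 0.1436]
eef_rot: [0.685, 0.728, -0.001, -0.002]
contact_force: [0.5, 0.0, 1.0]
opening: 0.997
finger_force: 0.0
```

```bash
python3 - <<'E'
from h import *
d=snap("wrist"); rects(d,.030,.0395,(.59,.7,-.05,.125),30); rects(d,.017,.034,(.36,.5,-.25,.27),30)
plan(.4567,.192,.115,np.pi/2-.285)
E
```

```text
c [636.7 101.8] size [60.3 41.9] ang 0.065 z 0.0377 n 4307 rgb [213. 190. 164.]
c [637.3  55.7] size [60.  37.1] ang 0.062 z 0.0377 n 3670 rgb [208. 192. 162.]
c [641.6   8.4] size [60.7 45.9] ang 0.059 z 0.0376 n 4014 rgb [213. 194. 163.]
c [453.9 182.7] size [61.6 23.4] ang -0.284 z 0.0255 n 1060 rgb [180. 158. 131.]
dp [ 194.7 -177.6   35.2] twist [ 0.006 -0.003  0.346] tcp [0.6456 0.0083 0.151 ] yaw 1.632 q7 -0.62
```

Emit:
step_arm --motion '[{"dp": [38,-35,0],"twist": [0,0,0],"hand": 1},{"dp": [77,-70,0],"twist": [0,0,0.1],"hand": 1},{"dp": [116,-105,5],"twist": [0,0,0.2],"hand": 1},{"dp": [155,-140,15],"twist": [0,0,0.3],"hand": 1},{"dp": [195,-174,28],"twist": [0,0,0.345],"hand": 1}]'

```text
clock: 29.45
tool_pos: [0.4557, 0.1921, 0.1156]
eef_rot: [0.801, 0.599, -0.0, -0.001]
contact_force: [0.2, 0.5, -1.2]
opening: 1.0
finger_force: 0.0
```

Emit:
step_arm --motion '[{"dp": [0,0,0],"twist": [0,0,0],"hand": 1},{"dp": [0,0,0],"twist": [0,0,0],"hand": 1}]'

```text
clock: 29.7
tool_pos: [0.4571, 0.1905, 0.1156]
eef_rot: [0.8, 0.6, -0.001, -0.0]
contact_force: [-0.0, -0.4, 0.0]
opening: 1.0
finger_force: 0.0
```

```bash
python3 -c "
from h import *
aim(.4574,.192)"
```

```text
c [497.3 269.3] size [16.1  1.2] ang -0.016 z 0.0194 n 35 rgb [161. 161. 150.]
c [577.3 212.7] size [41.9 31.5] ang -1.008 z 0.0182 n 1055 rgb [ 17. 166. 152.]
c [456.1 192.4] size [60.8 42.9] ang -0.292 z 0.0256 n 4288 rgb [206. 184. 155.]
c [508.9  74.5] size [11.4 10.6] ang -1.421 z 0.0188 n 92 rgb [ 47.  88. 129.]
dp [ 2.1 -2.  85.6] twist [-0.002  0.001  0.006] tcp [0.4576 0.1898 0.1156] yaw 1.285 q7 -1.55
```

Emit:
step_arm --motion '[{"dp": [2,-2,45],"twist": [0,0,0.005],"hand": 1},{"dp": [2,-2,76],"twist": [0,0,0.005],"hand": 1},{"dp": [2,-2,85],"twist": [0,0,0.005],"hand": 1},{"dp": [2,-2,85],"twist": [0,0,0.005],"hand": 1},{"dp": [2,-2,85],"twist": [0,0,0.005],"hand": -0.2}]' --force 30

```text
clock: 30.38
tool_pos: [0.4558, 0.1932, 0.0315]
eef_rot: [0.802, 0.597, -0.0, -0.001]
contact_force: [0.7, 0.6, 1.0]
opening: 0.911
finger_force: 0.0
```

Emit:
step_arm --motion '[{"dp": [0,0,0],"twist": [0,0,0],"hand": -0.2},{"dp": [0,0,0],"twist": [0,0,0],"hand": -0.2},{"dp": [0,0,0],"twist": [0,0,0],"hand": -0.2},{"dp": [0,0,0],"twist": [0,0,0],"hand": -0.2}]'

```text
clock: 30.88
tool_pos: [0.4555, 0.1934, 0.0311]
eef_rot: [0.802, 0.598, -0.001, -0.001]
contact_force: [0.4, 0.1, 5.2]
opening: 0.676
finger_force: 30.0
```

Emit:
step_arm --motion '[{"dp": [0,0,-20],"twist": [0,0,0],"hand": -0.2},{"dp": [0,0,-60],"twist": [0,0,0],"hand": -0.2},{"dp": [0,0,-100],"twist": [0,0,0],"hand": -0.2},{"dp": [0,0,-110],"twist": [0,0,0],"hand": -0.2}]'

```text
clock: 31.38
tool_pos: [0.456, 0.1937, 0.1423]
eef_rot: [0.802, 0.598, 0.0, -0.001]
contact_force: [0.4, 0.9, -1.4]
opening: 0.674
finger_force: 30.0
```

```bash
python3 - <<'E'
from h import *
s=r.get_state();print(s["opening"],s["finger_force"])
slot(-.001,.08)
E
```

```text
0.6744201617222673 29.999181926250458
dp [-172.9  248.9   61.7] twist [-0.001 -0.002 -0.348] tcp [0.456  0.1937 0.1423] yaw 1.281 q7 -1.52
```

Emit:
step_arm --motion '[{"dp": [-20,29,0],"twist": [0,0,0],"hand": -0.2},{"dp": [-48,69,0],"twist": [0,0,0],"hand": -0.2},{"dp": [-76,109,0],"twist": [0,0,0],"hand": -0.2},{"dp": [-104,150,0],"twist": [0,0,0],"hand": -0.2},{"dp": [-130,187,0],"twist": [0,0,0],"hand": -0.2}]'

```text
clock: 32.0
tool_pos: [0.5977, 0.0134, 0.1385]
eef_rot: [0.802, 0.598, -0.002, -0.001]
contact_force: [0.4, 0.7, -1.4]
opening: 0.678
finger_force: 30.0
```

Emit:
step_arm --motion '[{"dp": [-22,31,0],"twist": [0,0,-0.12],"hand": -0.2},{"dp": [-43,62,0],"twist": [0,0,-0.24],"hand": -0.2},{"dp": [-43,62,20],"twist": [0,0,-0.348],"hand": -0.2},{"dp": [-43,62,50],"twist": [0,0,-0.348],"hand": -0.2},{"dp": [-43,62,60],"twist": [0,0,-0.348],"hand": -0.2}]'

```text
clock: 32.62
tool_pos: [0.6424, -0.0439, 0.0767]
eef_rot: [0.686, 0.728, -0.003, -0.003]
contact_force: [0.3, -0.8, -1.2]
opening: 0.682
finger_force: 30.0
```

Emit:
step_arm --motion '[{"dp": [0,0,0],"twist": [0,0,0],"hand": -0.2}]'

```text
clock: 32.75
tool_pos: [0.6437, -0.0433, 0.0788]
eef_rot: [0.686, 0.728, -0.002, -0.002]
contact_force: [-0.4, 0.2, -0.9]
opening: 0.676
finger_force: 30.0
```

```bash
python3 - <<'E'
from h import *
s=r.get_state();print(s["opening"],s["finger_force"])
slot(-.001,.0435)
E
```

```text
0.6759486646665541 29.999244511127472
dp [ 0.3  1.7 35.3] twist [-0.005 -0.     0.001] tcp [ 0.6437 -0.0433  0.0788] yaw 1.63 q7 -0.62
```

Emit:
step_arm --motion '[{"dp": [0,1,20],"twist": [-0.003,0,0],"hand": -0.2},{"dp": [0,1,31],"twist": [-0.003,0,0],"hand": -0.2},{"dp": [0,1,35],"twist": [-0.003,0,0],"hand": -0.2},{"dp": [0,1,35.5],"twist": [-0.003,0,0],"hand": -0.2},{"dp": [0,1,35.5],"twist": [-0.003,0,0],"hand": -0.2}]'

```text
clock: 33.38
tool_pos: [0.6457, -0.0433, 0.0448]
eef_rot: [0.686, 0.728, 0.0, 0.0]
contact_force: [-0.0, -0.5, -0.8]
opening: 0.681
finger_force: 30.0
```

Emit:
step_arm --motion '[{"dp": [0,0,0],"twist": [0,0,0],"hand": 0.7},{"dp": [0,0,0],"twist": [0,0,0],"hand": 0.7},{"dp": [0,0,0],"twist": [0,0,0],"hand": 0.7},{"dp": [0,0,-50],"twist": [0,0,0],"hand": 1},{"dp": [0,0,-100],"twist": [0,0,0],"hand": 1}]'

```text
clock: 34.0
tool_pos: [0.645, -0.0434, 0.1451]
eef_rot: [0.686, 0.728, -0.0, -0.001]
contact_force: [0.2, -0.4, 0.3]
opening: 0.997
finger_force: 0.0
```

Emit:
step_arm --motion '[{"dp": [-10,0,-60],"twist": [0,0,-0.1],"hand": 1},{"dp": [-20,0,-70],"twist": [0,0,-0.1],"hand": 1},{"dp": [-20,0,-70],"twist": [0,0,-0.1],"hand": 1}]'

```text
clock: 34.38
tool_pos: [0.6466, -0.0649, 0.2145]
eef_rot: [0.65, 0.76, -0.0, 0.001]
contact_force: [-0.1, -0.7, -0.6]
opening: 1.0
finger_force: 0.0
```

```bash
python3 - <<'E'
from h import *
d=snap("wrist"); rects(d,.030,.0415,(.59,.7,-.25,.125),30); rects(d,.064,.08,(.56,.72,-.25,.03),30)
cv2.imwrite("pics/w1.png",d["pixels"][:,:,::-1])
k=O-.114*np.array([-np.sin(YW),np.cos(YW)]); print(k); plan(k[0],k[1],.062,np.pi+YW)
E
```

```text
c [637.  101.7] size [60.7 43.2] ang 0.054 z 0.0377 n 2487 rgb [208. 184. 158.]
c [637.5  55.5] size [60.4 38.7] ang 0.045 z 0.0377 n 2336 rgb [206. 189. 160.]
c [641.6   7.7] size [60.7 46.8] ang 0.058 z 0.0377 n 2813 rgb [216. 197. 167.]
c [645.6 -44.1] size [60.9 42.7] ang 0.05 z 0.0377 n 2423 rgb [211. 190. 162.]
c [ 648.7 -108.1] size [56.3  7.2] ang 0.072 z 0.037 n 381 rgb [210. 125.  59.]
c [ 652. -154.] size [62.3 59.1] ang 0.06 z 0.0392 n 1485 rgb [80. 66. 61.]
c [ 651.9 -154.7] size [43.9 13.8] ang 0.065 z 0.0728 n 589 rgb [205.  65.  53.]
[ 0.6518221  -0.15570164]
dp [-91.3  -8.1 151.2] twist [-2.000e-03 -1.000e-03 -1.472e+00] tcp [ 0.6458 -0.0642  0.2132] yaw 1.728 q7 -0.39
```

View pics/w1.png

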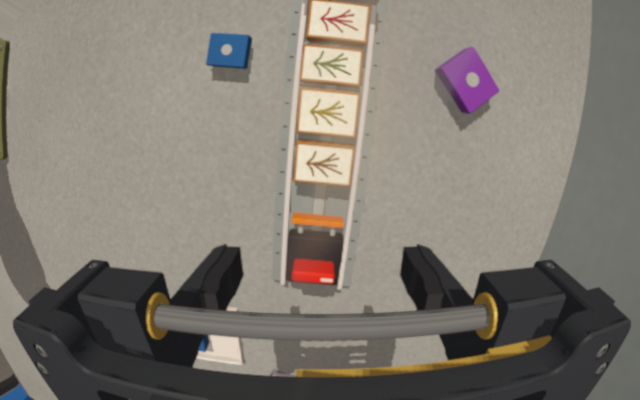

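Emit:
step_arm --motion '[{"dp": [-30,-3,20],"twist": [0,0,-0.18],"hand": 1},{"dp": [-60,-6,40],"twist": [0,0,-0.36],"hand": 1},{"dp": [-91,-8,50],"twist": [0,0,-0.54],"hand": 1},{"dp": [-91,-8,60],"twist": [0,0,-0.72],"hand": 1},{"dp": [-91,-8,70],"twist": [0,0,-0.9],"hand": 1}]'

```text
clock: 35.05
tool_pos: [0.6516, -0.1542, 0.1413]
eef_rot: [0.25, 0.968, 0.0, -0.002]
contact_force: [-0.1, 0.1, 0.2]
opening: 0.998
finger_force: 0.0
```

Emit:
step_arm --motion '[{"dp": [0,0,10],"twist": [0,0,-0.18],"hand": 0.3},{"dp": [0,0,15],"twist": [0,0,-0.36],"hand": 0.3},{"dp": [0,0,15],"twist": [0,0,-0.54],"hand": 0.3},{"dp": [0,0,15],"twist": [0,0,-0.57],"hand": 0.3},{"dp": [0,0,15],"twist": [0,0,-0.57],"hand": 0.3}]'

```text
clock: 35.67
tool_pos: [0.6525, -0.154, 0.1282]
eef_rot: [-0.028, 1.0, 0.0, -0.001]
contact_force: [0.0, 0.2, 0.6]
opening: 0.649
finger_force: 0.0
```

```bash
python3 - <<'E'
from h import *
plan(.6518,-.1552,.0625,np.pi+YW)
E
```

```text
dp [ 0.6 -1.2 65.7] twist [ 0.001 -0.002 -0.003] tcp [ 0.6525 -0.154   0.1282] yaw -3.085 q7 1.02
```

Opening 0.65 gives ±29 mm around a 13 mm bar, enough. Descend and grip.

Emit:
step_arm --motion '[{"dp": [0.5,-1,30],"twist": [0,0,0],"hand": 0.3},{"dp": [0.5,-1,58],"twist": [0,0,0],"hand": 0.3},{"dp": [0.5,-1,65.5],"twist": [0,0,0],"hand": 0.3},{"dp": [0.5,-1,65.5],"twist": [0,0,0],"hand": 0.3},{"dp": [0.5,-1,65.5],"twist": [0,0,0],"hand": -1}]' --force 40

```text
clock: 36.3
tool_pos: [0.6533, -0.1552, 0.0647]
eef_rot: [-0.029, 1.0, 0.0, 0.001]
contact_force: [0.7, -0.3, 0.5]
opening: 0.561
finger_force: 0.0
```

Emit:
step_arm --motion '[{"dp": [0,0,0],"twist": [0,0,0],"hand": -1},{"dp": [0,0,0],"twist": [0,0,0],"hand": -1},{"dp": [0,0,0],"twist": [0,0,0],"hand": -1},{"dp": [0,0,0],"twist": [0,0,0],"hand": -1},{"dp": [0,0,0],"twist": [0,0,0],"hand": -1}]'

```text
clock: 36.92
tool_pos: [0.6527, -0.1555, 0.064]
eef_rot: [-0.029, 1.0, 0.0, 0.0]
contact_force: [-0.4, -0.0, 0.7]
opening: 0.14
finger_force: 40.0
```

```bash
python3 - <<'E'
from h import *
s=r.get_state();print(s["opening"],s["finger_force"],s["contact_force"].round(1),s["moment"].round(2))
p=O-.048*np.array([-np.sin(YW),np.cos(YW)]); plan(p[0],p[1],s["tool_pos"][2],np.pi+YW)
E
```

```text
0.14047022475455193 40.000268798321486 [-0.4 -0.   0.7] [-0.   -0.03  0.03]
dp [ 0.9 65.9  0. ] twist [ 0.     0.    -0.001] tcp [ 0.6527 -0.1555  0.064 ] yaw -3.083 q7 0.98
```

Emit:
step_arm --motion '[{"dp": [0,12,0],"twist": [0,0,0],"hand": -1},{"dp": [0.3,26,0],"twist": [0,0,0],"hand": -1},{"dp": [0.6,40,0],"twist": [0,0,0],"hand": -1},{"dp": [0.8,50,0],"twist": [0,0,0],"hand": -1},{"dp": [0.9,58,0],"twist": [0,0,0],"hand": -1}]'

```text
clock: 37.55
tool_pos: [0.6492, -0.0974, 0.064]
eef_rot: [-0.029, 1.0, -0.0, 0.001]
contact_force: [4.3, -4.5, 1.1]
opening: 0.145
finger_force: 40.0
```

Emit:
step_arm --motion '[{"dp": [0,2,0],"twist": [0,0,0],"hand": -1},{"dp": [0,4,0],"twist": [0,0,0],"hand": -1},{"dp": [0,5,0],"twist": [0,0,0],"hand": -1},{"dp": [0,5,0],"twist": [0,0,0],"hand": -1}]'

```text
clock: 38.05
tool_pos: [0.6489, -0.0934, 0.064]
eef_rot: [-0.029, 1.0, -0.0, 0.001]
contact_force: [4.4, -3.8, -0.8]
opening: 0.141
finger_force: 40.0
```

Emit:
step_arm --motion '[{"dp": [0,1.5,0],"twist": [0,0,0],"hand": -1},{"dp": [0,3,0],"twist": [0,0,0],"hand": -1},{"dp": [0,3,0],"twist": [0,0,0],"hand": -1}]'

```text
clock: 38.42
tool_pos: [0.6488, -0.0909, 0.064]
eef_rot: [-0.028, 1.0, -0.001, 0.001]
contact_force: [4.6, -4.3, -0.4]
opening: 0.143
finger_force: 40.0
```

```bash
python3 - <<'E'
from h import *
s=r.get_state();print(s["opening"],s["finger_force"],s["contact_force"].round(1),s["moment"].round(2))
t=s["tool_pos"][:2]-O; print("v",t@[-np.sin(YW),np.cos(YW)],"u",t@[np.cos(YW),np.sin(YW)])
d=snap("wrist"); rects(d,.030,.0415,(.59,.7,-.25,.125),30)
E
```

```text
0.14274351175395178 39.99996433965862 [ 4.6 -4.3 -0.4] [-0.73 -1.08  0.04]
v -0.049115230194483085 u 0.000786974224264254
c [639.5  38.5] size [176.5  62.3] ang -1.505 z 0.0376 n 16012 rgb [201. 175. 140.]
c [638.9 -91.5] size [60.5 45.2] ang -1.504 z 0.0392 n 4958 rgb [53. 48. 45.]
```

Emit:
step_arm --motion '[{"dp": [0,1.5,0],"twist": [0,0,0],"hand": -1},{"dp": [0,3,0],"twist": [0,0,0],"hand": -1},{"dp": [0,3,0],"twist": [0,0,0],"hand": -1}]'

```text
clock: 38.85
tool_pos: [0.6486, -0.0879, 0.064]
eef_rot: [-0.028, 1.0, -0.001, 0.001]
contact_force: [5.0, -4.8, -0.1]
opening: 0.142
finger_force: 40.0
```

Emit:
step_arm --motion '[{"dp": [0,1,0],"twist": [0,0,0],"hand": -1},{"dp": [0,2,0],"twist": [0,0,0],"hand": -1},{"dp": [0,2,0],"twist": [0,0,0],"hand": -1}]'

```text
clock: 39.22
tool_pos: [0.6485, -0.0866, 0.064]
eef_rot: [-0.028, 1.0, -0.001, 0.001]
contact_force: [4.4, -5.0, 0.0]
opening: 0.144
finger_force: 40.0
```

```bash
cat > q.py <<'E'
from h import *
s=r.get_state();print(s["opening"],s["finger_force"],s["contact_force"].round(1),s["moment"].round(2))
t=s["tool_pos"][:2]-O; print("v",t@[-np.sin(YW),np.cos(YW)],"u",t@[np.cos(YW),np.sin(YW)],"yaw",yaw(s))
d=snap("wrist"); P=cloud(d).reshape(-1,3); c=d["pixels"].reshape(-1,3).astype(int)
v=(P[:,:2]-O)@[-np.sin(YW),np.cos(YW)]; u=(P[:,:2]-O)@[np.cos(YW),np.sin(YW)]
m=(abs(P[:,2]-.0375)<.004)&(c[:,0]>150)&(c[:,2]<90)&(c[:,0]-c[:,2]>90)&(abs(u)<.028)
print("pad v",np.percentile(v[m],[2,50,98]).round(4),m.sum())
m=(abs(P[:,2]-.0385)<.004)&(c.max(1)<110)&(abs(u)<.03)&(v<.0); print("follower v",np.percentile(v[m],[2,98]).round(4))
E
python3 q.py
```

```text
0.14363293056089846 40.000120578333735 [ 4.4 -5.   0. ] [-0.92 -1.11  0.03]
v -0.04483761207571397 u 0.0007728766903994605 yaw -3.085279270709261
pad v [-0.0034  0.0036  0.1361] 1631
follower v [-0.0738 -0.016 ]
```

Emit:
step_arm --motion '[{"dp": [0,1,0],"twist": [0,0,0],"hand": -1},{"dp": [0,2,0],"twist": [0,0,0],"hand": -1},{"dp": [0,2,0],"twist": [0,0,0],"hand": -1}]'

```text
clock: 39.65
tool_pos: [0.6485, -0.0856, 0.064]
eef_rot: [-0.028, 1.0, -0.002, 0.001]
contact_force: [4.9, -6.2, 1.4]
opening: 0.143
finger_force: 40.0
```

Emit:
step_arm --motion '[{"dp": [0,1,0],"twist": [0,0,0],"hand": -1},{"dp": [0,2,0],"twist": [0,0,0],"hand": -1},{"dp": [0,2,0],"twist": [0,0,0],"hand": -1}]'

```text
clock: 40.02
tool_pos: [0.6484, -0.0845, 0.064]
eef_rot: [-0.028, 1.0, -0.003, 0.001]
contact_force: [4.5, -8.8, 2.4]
opening: 0.144
finger_force: 40.0
```

```bash
python3 q.py
```

```text
0.14396786962335004 40.00017081387341 [ 4.5 -8.8  2.4] [-1.47 -1.12  0.09]
v -0.04272520468394079 u 0.0007742304052298911 yaw -3.0864888666591157
pad v [-0.0033  0.0037  0.1477] 1677
follower v [-0.0717 -0.014 ]
```

Emit:
step_arm --motion '[{"dp": [0,1,0],"twist": [0,0,0],"hand": -1},{"dp": [0,2,0],"twist": [0,0,0],"hand": -1},{"dp": [0,3,0],"twist": [0,0,0],"hand": -1},{"dp": [0,3,0],"twist": [0,0,0],"hand": -1}]'

```text
clock: 40.58
tool_pos: [0.6483, -0.083, 0.064]
eef_rot: [-0.027, 1.0, -0.004, 0.001]
contact_force: [4.7, -9.6, 2.1]
opening: 0.144
finger_force: 40.0
```

```bash
python3 q.py; python3 - <<'E'
from h import *
d=snap("wrist"); cv2.imwrite("pics/w2.png",d["pixels"][:,:,::-1])
E
```

```text
0.14422916334007102 40.00028476584703 [ 4.7 -9.6  2.1] [-1.92 -1.16  0.12]
v -0.04118758257923418 u 0.0007683301691419187 yaw -3.0875052986231135
pad v [-0.0035  0.0036  0.136 ] 1690
follower v [-0.0702 -0.0125]
```

View pics/w2.png

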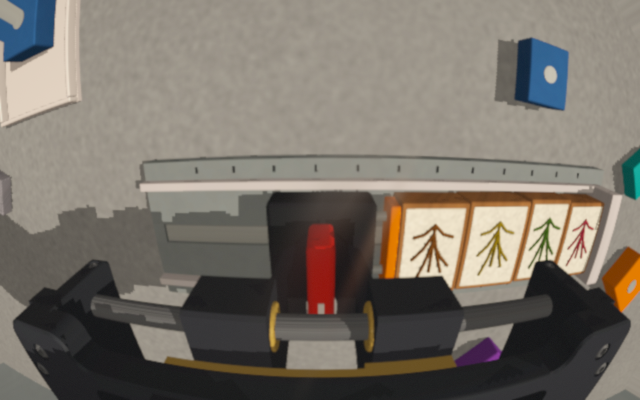

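Emit:
step_arm --motion '[{"dp": [0,0,0],"twist": [0,0,0.14],"hand": -1},{"dp": [0,0,0],"twist": [0,0,0.28],"hand": -1},{"dp": [0,0,0],"twist": [0,0,0.42],"hand": -1},{"dp": [0,0,0],"twist": [0,0,0.56],"hand": -1},{"dp": [0,0,0],"twist": [0,0,0.7],"hand": -1}]'

```text
clock: 41.3
tool_pos: [0.6482, -0.0832, 0.064]
eef_rot: [0.319, 0.948, -0.004, 0.002]
contact_force: [5.0, -10.5, 1.8]
opening: 0.143
finger_force: 40.0
```

Emit:
step_arm --motion '[{"dp": [0,0,0],"twist": [0,0,0.14],"hand": -1},{"dp": [0,0,0],"twist": [0,0,0.28],"hand": -1},{"dp": [0,0,0],"twist": [0,0,0.42],"hand": -1},{"dp": [0,0,0],"twist": [0,0,0.56],"hand": -1},{"dp": [0,0,0],"twist": [0,0,0.73],"hand": -1}]'

```text
clock: 41.92
tool_pos: [0.648, -0.0834, 0.0641]
eef_rot: [0.637, 0.771, -0.003, 0.003]
contact_force: [3.5, -11.0, 1.6]
opening: 0.142
finger_force: 40.0
```

```bash
python3 q.py
```

```text
0.14243491594744961 39.996284656226635 [  3.5 -11.    1.6] [-2.07 -0.92  0.23]
v -0.041622063615584716 u 0.0004402058670143109 yaw 1.7607128595901316
pad v [-0.0032  0.0014  0.0925] 1819
follower v [-0.051  -0.0113]
```

Emit:
step_arm --motion '[{"dp": [0,0,0],"twist": [0,0,0],"hand": 0.5},{"dp": [0,0,0],"twist": [0,0,0],"hand": 0.5},{"dp": [0,0,0],"twist": [0,0,0],"hand": 0.5},{"dp": [0,0,-30],"twist": [0,0,0],"hand": 0.5},{"dp": [0,0,-80],"twist": [0,0,0],"hand": 1}]'

```text
clock: 42.6
tool_pos: [0.6455, -0.0773, 0.1428]
eef_rot: [0.633, 0.774, -0.001, -0.002]
contact_force: [1.1, -0.8, 0.8]
opening: 0.686
finger_force: 0.0
```

Emit:
step_arm --motion '[{"dp": [-20,0,-60],"twist": [0,0,0],"hand": 1},{"dp": [-50,0,-110],"twist": [0,0,0],"hand": 1},{"dp": [-50,0,-110],"twist": [0,0,0],"hand": 1},{"dp": [-50,0,-110],"twist": [0,0,0],"hand": 1}]'

```text
clock: 43.1
tool_pos: [0.6562, -0.126, 0.2529]
eef_rot: [0.633, 0.774, -0.0, -0.001]
contact_force: [-0.3, 0.6, -1.2]
opening: 0.999
finger_force: 0.0
```

```bash
python3 - <<'E'
from h import *
d=snap("wrist"); cv2.imwrite("pics/w3.png",d["pixels"][:,:,::-1])
rects(d,.030,.0415,(.59,.7,-.25,.125),30); rects(d,.064,.08,(.56,.72,-.25,.03),30)
rects(d,.04,.047,(.5,.75,.11,.2),30)
exec(open("q.py").read())
d=snap("top"); rects(d,.017,.05,(.36,.85,-.5,.3),30); found(d,"block_1")
E
```

```text
c [641.2  17.1] size [126.7  61.2] ang -1.488 z 0.0377 n 5752 rgb [211. 189. 158.]
c [647.8 -83.2] size [62.8 60.6] ang 0.072 z 0.0392 n 2061 rgb [80. 70. 63.]
c [647.9 -83.5] size [44.2 12.2] ang -1.374 z 0.0731 n 550 rgb [201.  75.  63.]
0.9956153577694926 0.0 [0.4 0.5 0.3] [-0.01 -0.11  0.01]
v -0.08425156983800139 u 0.005819101397226983 yaw 1.7718654788006636
pad v [-0.0034  0.0006  0.0914] 372
follower v [-0.07   -0.0123]
c [791.3  76. ] size [58.9 50. ] ang -0.765 z 0.0241 n 271 rgb [103.  61. 112.]
c [698.6 253.6] size [61.6 49.9] ang 0.86 z 0.0241 n 283 rgb [196. 105.  52.]
c [641.4  15.5] size [265.   88.9] ang -1.523 z 0.0362 n 1673 rgb [152. 137. 114.]
c [ 618.9 -454.3] size [75.4 39.6] ang 1.238 z 0.0208 n 140 rgb [126. 118. 102.]
c [520.5  61.9] size [35.2 25.5] ang -1.549 z 0.0194 n 52 rgb [ 61.  81. 104.]
block_1 0.73 [0.638 0.105 0.035] [270. 187.]
block_1 0.63 [0.639 0.023 0.039] [296. 188.]
block_1 0.6 [0.638 0.067 0.034] [282. 188.]
block_1 0.55 [ 0.646 -0.017  0.039] [308. 186.]
```

View pics/w3.png

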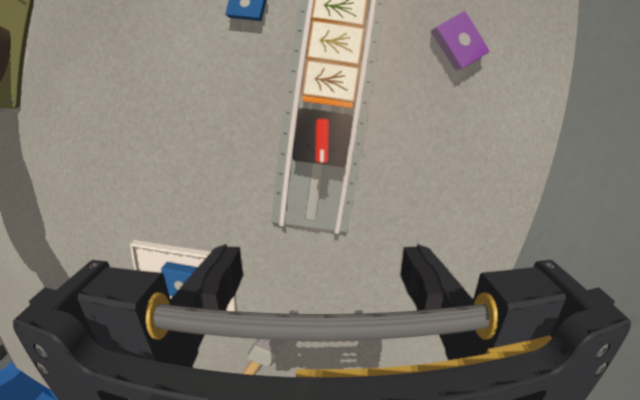

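```bash
python3 -c "
from h import *
print(r.get_state()['clock'],r.finish_job())"
```

```text
the job is handed in; nothing more can be done
43.3 None
```

The job is handed in at 43 s: the spacer is in the tray, and all four specimen blocks are in the channel, pressed against the end stop. The pad is squeezed about 6 of its 12 mm (estimated from the push force and the follower's position), and the knob is locked at about 1.43 rad.

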